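Hang the two spanners from the drawer on their sloped pegs

ROBOT

A 6-joint arm with a two-finger parallel gripper is mounted at the origin on a cart in front of the work surface, level with it; the furniture and walls round the work are solid. World frame = base frame: x ahead of the robot, y to its left, z up, the work surface at z = 0. Lengths are in m, angles in degrees, forces in N, time in s.
With the tool pointing down it reaches from about 0.35 to 0.95 m from the base axis. Payload 17.4 kg.
Tool frame: the origin (TCP) lies on the mounting face of the last link; the fingertips stand 186 mm ahead of it and the grasp point (between the pads) lies 167 mm ahead of it; z points along the fingers, y is the line along which they close (so a half turn about z gives the same grasp; the last joint's range is limited). The gripper opens to 93 mm and grips with 3 to 60 N. Pads are 15 mm wide; open, the fingers measure 128 mm over their backs; the gripper's body (75 mm by 188 mm) begins 65 mm behind the grasp point.
Start: joints at [-68.228, 6.646, 82.598, -0, 90.757, -2.166], TCP at [0.274, -0.617, 0.405] pointing down, gripper open.
Joint ranges: [-162.19, 162.19], [-47.58, 125.68], [4.15, 143.07], [-65.23, 245.23], [0.69, 171.88], [-170.13, 170.13]. Speed limits (degrees/s): [108.29, 108.29, 127.2, 180, 180, 180].

INTERFACE

Orientations are given as [roll, pitch, yaw] about the fixed x, y, z axes, in that order (R = Rz(yaw) Ry(pitch) Rx(roll)).
In Python, from workcell import * gives the robot as it stands. The module is installed in compiled form; this text tells all that it offers.
- The arm moves only by the shell command python3 -m handwheel 'ROWS' [FORCE]. ROWS is JSON, a list of rows, each a list of 7 numbers: the turn, a rotation vector about the tool's x, y, z scaled (see below), then the shift along the tool's x, y, z scaled (see below), then the closure, from 0 (fully open) to 1 (shut). In form: [[wx, wy, wz, tx, ty, tz, grip], ...]. A call has 1 to 12 rows; each row shifts and turns the commanded pose from where the row before left it, along the tool's axes as they then stand; what a row does not reach is not made up. The controller multiplies each number of a shift by 0.1 m and each number of a turn by 90 degrees. A row lasts 1/10 s, in which the tool goes at most 50 mm and 8.59 degrees, less where a joint would pass 70% of its speed; a pose out of reach is approached as far as the arm can. A call with a number of a shift or a turn outside -1 to 1 is refused whole. A call with a gripper value outside its range is refused whole. The fingers move at their own pace and stop on an object; FORCE is the grip in N (left out, the last holds). Time passes only in rows, so rows that do not move let the fingers close. It gives the time, the measured TCP pose, the force, the opening and the grip force at its end, in the units of the state.
- sense(): the state, without advancing time (a new reading comes with each control period).
- snapshot(name): name is "scene" or "top" or "wrist"; returns the picture (384x512x3 uint8, red, green, blue); there is no depth.
- camera_info(name): a dict with "fx", "fy", "cx", "cy" (pixels), "world_from_camera" (4x4, takes a point from camera to world coordinates). Camera axes: x right, y down, z forward; pixel columns grow to the right and rows downward; lengths in m; the calibration is good to about 2 mm. A picture is of the moment at which its call begins: read the wrist's pose just before it. camera_info takes no time and is no camera call; for the wrist camera it gives the pose at the moment of the call.
- finish_job(): hands the job in; it is judged then, once.
The state is a dict: "clock": time; "joints": joint angles; "qd": joint speeds; "effort": joint torques, N m; "ee_pos": TCP position; "ee_rot": TCP orientation; "contact_force": force on the tool from outside, world axes, zero at the start; "moment": the same for the moment, N m; "opening": opening from 0.0 (shut) to 1.0 (fully open); "grasp_force": force on a finger pad.
Only numpy, scipy, OpenCV 4.12 (cv2) and the standard library are available. Lean on these libraries where they do the work, as an engineer would, in place of code of your own. Each camera call takes 0.05 s, during which the arm holds its last target. There are 200 camera calls.

TASK

Pull the tool drawer all the way out to its stop, take out the two spanners and hang each by its eye on the peg that suits it: the large spanner on the thick peg, the small one on the thin peg. Each should lie flat against its sloped panel, eye fully down over the peg and jaw end pointing down the slope. Leave the drawer out, and leave the flux bottle, the grease jar and the solder spool standing where they are.

Things in the scene. Friction and masses are not known exactly. Their poses are not given: they have to be found in the camera images.
- drawer_unit: fixed grey sheet-steel drawer unit with one drawer, 155 (x) x 220 (y) x 72 high mm, standing on the bench; origin at the centre of its underside; its -x side is the drawer front, so the drawer slides out along the unit's -x
- tool_drawer (a joint): how far the drawer is out, m: 0 shut, 0.130 at its stop. The drawer is 136 x 200 mm inside, its floor 9 mm above the bench, its side and rear walls' tops 46 mm above the bench; front panel 10 mm thick, its top 66 mm above the bench
- drawer_handle (a point): centre of the drawer's handle: a round level bar, 10 mm thick and 100 mm long along the unit's y, its axis 38 mm in front of the drawer front and 47 mm above the bench (33 mm clear gap behind it); its two stems stand 42 mm either side of the centre
- large_spanner: large steel spanner flat in the drawer, 120 mm long, 12 thick, round eye at one end, open jaw at the other; origin on its underside in mid shank, x along the shank to the eye, z out of its upper face. Eye centre x = +41 mm, hole 25 mm, ring 38 mm outside; shank 18 mm wide, x -38 to +22; jaw 34 wide, x -38 to -60. Starts with its eye towards the drawer front. About 0.14 kg
- small_spanner: small steel spanner beside the large one (on either side), 100 mm long, 12 thick, same form; origin on its underside in the shank, x along the shank to the eye, z out of its upper face. Eye centre x = +36 mm, hole 17 mm, ring 27 mm outside; shank 14 mm wide, x -29 to +22; jaw 26 wide, x -29 to -51. Starts with its eye towards the drawer's rear. About 0.09 kg
- large_spanner_eye (a point): centre of the large spanner's eye hole, at half its thickness (6 mm above its underside)
- small_spanner_eye (a point): centre of the small spanner's eye hole, at half its thickness (6 mm above its underside)
- large_spanner_jaw (a point): middle of the open jaw's end of the large spanner (x = -60 mm), at half its thickness
- small_spanner_jaw (a point): middle of the open jaw's end of the small spanner (x = -51 mm), at half its thickness
- thick_peg: steel peg 18 mm thick, 35 long (last 9 mm taper to 11), one of two side by side on a fixed sloped stand: dark panel 150 mm wide, 35 deg from level, low edge towards the robot, reaching 35 mm up the slope and 135 mm down it from the pegs; stand 101 mm high. Origin where the peg's axis meets the panel, 81 mm above the bench; z along the peg out of the panel, x straight up the slope, y level
- thin_peg: steel peg 10 mm thick, 35 long (last 9 mm taper to 3), on the same panel 72 mm beside the thick one, at the same height (which is the left one varies); same origin and axes as the thick peg
- flux_bottle: small pale bottle with a black nozzle, 36 mm across, 95 mm tall, standing on the bench; origin at the centre of its underside; leave alone
- grease_jar: white jar with a black cap, 56 mm across, 55 mm tall, standing on the bench; origin at the centre of its underside; leave alone
- solder_spool: grey spool, 64 mm across, 45 mm tall, standing on the bench; origin at the centre of its underside; leave alone

How it is judged:
By the outcome, as a careful person would: the job done as asked, in the order asked, and still so for the second after the job is handed in, with the robot touching nothing.
It also fails if it takes over 72 s, if anything falls off the work surface, if the arm or the gripper's body presses on something with over 40 N, if the wrist force passes 120 N, or if a joint passes its speed limit or range.

## Working session

There is one attempt and no reset: what is moved stays moved. The work goes in short steps, Python scripts to look and compute and a shell command to move; the robot and the scene stay as the last step left them, time stands still between calls to the robot, and variables do not carry over. Pictures are saved under pics/ and viewed, at most 10 in all, crops included, and the job is handed in when it is done.

```bash
mkdir -p pics; cat > h.py <<'E'
from workcell import *
import numpy as np, cv2
from scipy.spatial.transform import Rotation as R
def save(cam,name,crop=None,s=1):
    im=snapshot(cam)
    np.save('pics/'+name+'.npy',im)
    b=im[:,:,::-1]
    if crop: b=b[crop[1]:crop[3],crop[0]:crop[2]]
    if s!=1: b=cv2.resize(b,None,fx=s,fy=s,interpolation=cv2.INTER_CUBIC)
    cv2.imwrite('pics/'+name+'.png',b); return b
def ray(ci,u,v):
    M=np.array(ci['world_from_camera']); d=M[:3,:3]@[(u-ci['cx'])/ci['fx'],(v-ci['cy'])/ci['fy'],1]
    return M[:3,3],d/np.linalg.norm(d)
def atz(ci,u,v,z):
    o,d=ray(ci,u,v); return o+d*(z-o[2])/d[2]
def tri(rs):
    A=np.zeros((3,3));b=np.zeros(3)
    for o,d in rs:
        P=np.eye(3)-np.outer(d,d);A+=P;b+=P@o
    x=np.linalg.solve(A,b); return x,[np.linalg.norm((np.eye(3)-np.outer(d,d))@(x-o)) for o,d in rs]
def proj(ci,p):
    M=np.linalg.inv(np.array(ci['world_from_camera']));q=M[:3,:3]@p+M[:3,3]
    return ci['fx']*q[0]/q[2]+ci['cx'],ci['fy']*q[1]/q[2]+ci['cy']
def Rt():
    s=sense(); return np.array(s['ee_pos']),R.from_euler('xyz',s['ee_rot'],degrees=True)
def togo(grasp,Rtar,off=0.167):
    """shift in tool units (initial axes), rotvec units to take grasp point to world target"""
    p,r=Rt(); tcp=np.array(grasp)-off*Rtar.apply([0,0,1])
    print('dist tool(0.1m)',np.round(r.inv().apply(tcp-p)/0.1,3),'rot(90deg)',np.round((r.inv()*Rtar).as_rotvec(degrees=True)/90,4), 'in target axes', np.round(Rtar.inv().apply(tcp-p)/0.1,3))
E
python3 - <<'E'
from h import *
a=save('scene','s0');b=save('top','t0');
cv2.imwrite('pics/both.png',cv2.resize(np.vstack([a,b]),None,fx=.78,fy=.78)) 
for c in ('scene','top','wrist'):
    ci=camera_info(c);print(c,ci['fx'],ci['cx'],ci['cy'],np.round(ci['world_from_camera'],3).tolist())
print(sense())
E
```

```text
scene 469.3128566697644 261.9414284625555 197.4795552409508 [[-0.722, -0.276, 0.634, -0.384], [-0.691, 0.291, -0.661, 1.061], [-0.002, -0.916, -0.401, 0.701], [0.0, 0.0, 0.0, 1.0]]
top 441.809622880452 253.85624405396462 197.0142330062308 [[-0.147, -0.969, 0.201, 0.328], [-0.989, 0.145, -0.027, 0.064], [-0.003, -0.202, -0.979, 1.313], [0.0, 0.0, 0.0, 1.0]]
wrist 311.30025477666237 251.84407945443536 188.6915249200518 [[0.407, -0.887, -0.218, 0.334], [-0.914, -0.395, -0.096, -0.591], [-0.001, 0.238, -0.971, 0.384], [0.0, 0.0, 0.0, 1.0]]
{'clock': 0.1, 'joints': array([-6.82285886e+01,  6.67055920e+00,  8.26330287e+01, -5.15550571e-04,
        9.07571752e+01, -2.16570332e+00]), 'qd': array([-0.04141528, -0.07844524, -0.0757594 ,  0.0964361 , -0.05935419,
       -0.06336412]), 'effort': array([ 2.26509343e-03, -7.22894096e+01, -6.23864865e+01,  7.81598291e-02,
        2.26630020e-02, -7.42802104e-05]), 'ee_pos': array([ 0.27386235, -0.61694874,  0.40407649]), 'ee_rot': array([-1.79939261e+02, -1.78107257e-03,  2.39371072e+01]), 'contact_force': array([-0.66187508, -0.61820292, -1.0905387 ]), 'moment': array([-1.95634777e-02, -1.56395176e-02, -3.35596975e-06]), 'grasp_force': 0.0, 'opening': 0.9994587672324078}
```

View pics/t0.png

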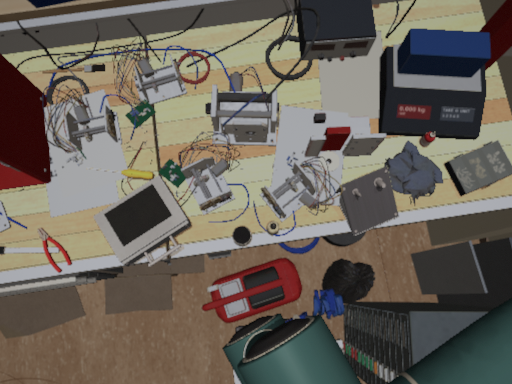

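View pics/s0.png

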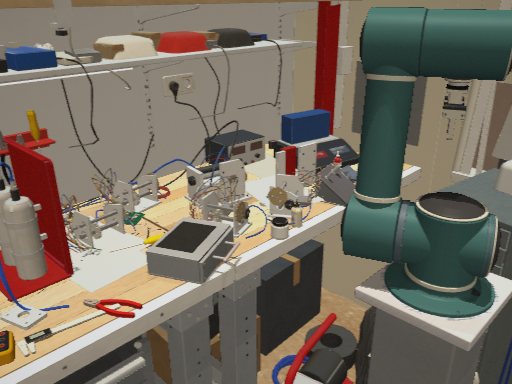

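The top view shows the drawer unit at about (142,220) with its handle at (160,250). The peg stand is at (368,200) with pegs near (362,192) and (381,182). The jar is at (242,236) and the bottle at (272,226). I need a closer look.

```bash
python3 - <<'E'
from h import *
t=np.load('pics/t0.npy')[:,:,::-1];s=np.load('pics/s0.npy')[:,:,::-1]
def c(im,x,y,w,h): return cv2.resize(im[y:y+h,x:x+w],(400,300),interpolation=cv2.INTER_CUBIC)
cv2.imwrite('pics/c1.png',np.vstack([np.hstack([c(t,84,170,120,90),c(t,325,150,100,75)]),np.hstack([c(s,140,200,120,90),c(s,230,140,140,105)])]))
ci=camera_info('top')
for n,(u,v),z in [('c',(142,222),.072),('handle',(160,250),.047),('pegA',(362,192),.1),('pegB',(381,182),.1),('jar',(242,236),.055),('bottle',(272,226),.095)]: print(n,atz(ci,u,v,z))
E
```

```text
c [0.55760998 0.35447607 0.072     ]
handle [0.47416638 0.31723384 0.047     ]
pegA [ 0.54579135 -0.27165118  0.1       ]
pegB [ 0.56620713 -0.33027771  0.1       ]
jar [0.47830754 0.07974375 0.055     ]
bottle [ 0.48878466 -0.00710108  0.095     ]
```

View pics/c1.png

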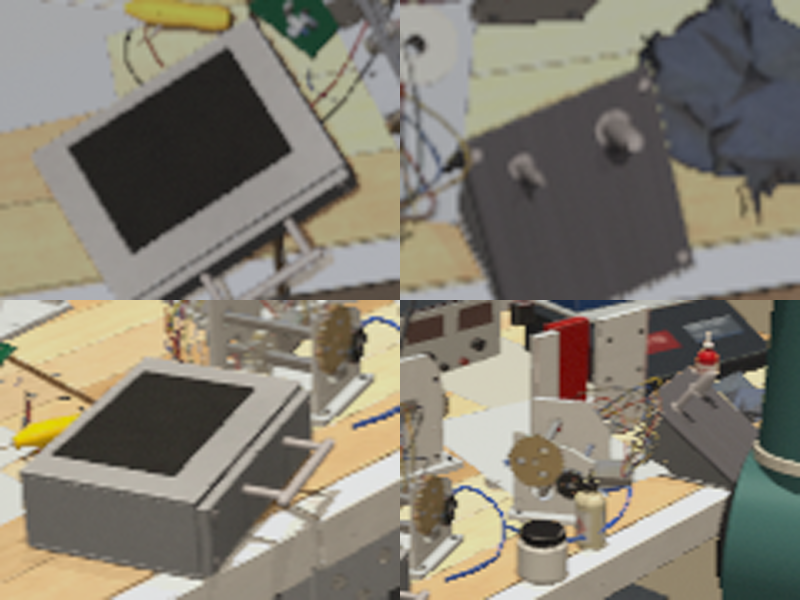

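The crops show the drawer unit turned on the bench, with its handle towards the robot. On the stand the thin peg is the left one (y about -0.27) and the thick peg is on the right. Next I'll take the wrist camera over the stand.

```bash
python3 -m handwheel '[[0,0,0,0.37,-0.17,0,0],[0,0,0,0.37,-0.17,0,0],[0,0,0,0.37,-0.17,0,0],[0,0,0,0.37,-0.17,0,0],[0,0,0,0.37,-0.17,0,0],[0,0,0,0.37,-0.17,0,0],[0,0,0,0.37,-0.17,0,0],[0,0,0,0.37,-0.17,0,0],[0,0,0,0.2,-0.17,0,0],[0,0,0,0,-0.17,0,0],[0,0,0,0,0,0,0]]'
python3 - <<'E'
from h import *
import json
ci=camera_info('wrist');save('wrist','w1',s=1.5)
json.dump({k:np.array(v).tolist() for k,v in ci.items()},open('pics/w1.json','w'));print(sense()['ee_pos'])
E
```

```text
clock: 1.2
ee_pos: [0.4938, -0.3319, 0.4047]
ee_rot: [-180.0, 0.0, 24.0]
contact_force: [-0.3, -0.8, 0.3]
opening: 1.002
grasp_force: 0.0
[ 0.49375453 -0.33286307  0.40477383]
```

View pics/w1.png

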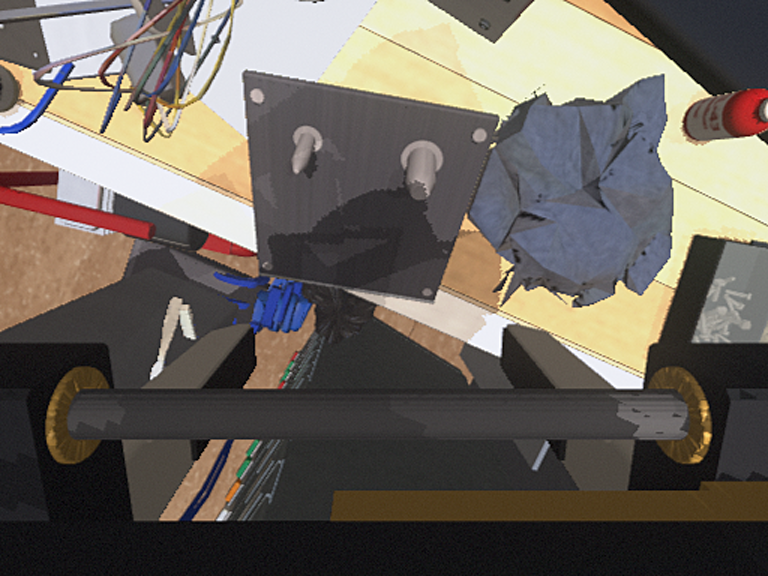

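The wrist view shows the panel with corners (245,71), (498,118), (436,299) and (262,275) in the 1.5x picture. The thin peg's base is at (307,138) and the thick peg's at (421,160). I'll fit the stand pose from this together with the top view.

```bash
python3 - <<'E'
from h import *
import json
from scipy.optimize import least_squares
w=json.load(open('pics/w1.json'));t=camera_info('top')
c,s=np.cos(np.radians(35)),np.sin(np.radians(35))
# stand frame: origin midway pegs on panel; panel coords (x up slope,y,z normal)
def P(th,q):
    x,y,z,yaw=th; Rm=R.from_euler('z',yaw)*R.from_euler('y',-35,degrees=True)
    return np.array([x,y,z])+Rm.apply(q)
obs=[(w,1.5,(245,71),(.035,.075,0)),(w,1.5,(498,118),(.035,-.075,0)),(w,1.5,(436,299),(-.135,-.075,0)),(w,1.5,(262,275),(-.135,.075,0)),
(w,1.5,(307,137),(0,.036,0)),(w,1.5,(421,159),(0,-.036,0)),(w,1.5,(300,170),(0,.036,.035)),(w,1.5,(419,192),(0,-.036,.035))]
top=[((640,72),(.035,-.075,0)),((690,262),(-.135,-.075,0)),((470,150),(.035,.075,0)),((518,163),(0,.036,0)),((612,125),(0,-.036,0))]
obs+=[(t,1,(325+(u-400)/4,150+v/4),q) for (u,v),q in top]
def f(th,i=None): 
    return np.concatenate([np.subtract(proj(ci,P(th,np.array(q))),np.array(px)/k) for ci,k,px,q in obs])
for sel in (slice(0,8),slice(8,13),slice(0,13)):
    o=obs; all_=obs; obs=all_[sel]
    r=least_squares(f,[.55,-.3,.08,.4],loss='soft_l1');print(r.x,np.degrees(r.x[3]));print(np.round(r.fun,1).tolist()); obs=all_
# two-view triangulation of peg bases
for i,j in ((4,11),(5,12),(1,8),(2,9),(0,10)):
    print(tri([ray(obs[k][0],*(np.array(obs[k][2])/obs[k][1])) for k in (i,j)]))
E
```

```text
[ 0.56203142 -0.29420643  0.07513519  0.25777806] 14.769595137674576
[-0.6, 1.6, 0.7, -0.0, -1.1, -0.3, -1.0, -2.7, 2.0, 1.0, 0.4, -1.0, -0.9, 0.5, 0.5, -0.6]
[ 0.57599164 -0.3154913   0.00187129  0.26072166] 14.938250801870185
[1.3, -0.4, -0.3, -0.9, -1.0, -0.6, 1.4, 1.1, -0.8, 1.4]
[ 0.5620954  -0.29413348  0.07464483  0.25851275] 14.811689278544682
[-0.5, 1.6, 0.5, -0.1, -1.1, -0.5, -0.9, -2.8, 2.0, 1.0, 0.3, -1.1, -0.8, 0.5, 0.4, -0.7, 2.4, -1.4, 1.3, 0.8, -2.6, -0.7, 0.7, 1.4, -0.3, 1.2]
(array([ 0.55450958, -0.2573906 ,  0.08011322]), [np.float64(0.0017424902372425867), np.float64(0.0017424902372425572)])
(array([ 0.57093665, -0.32742522,  0.08656393]), [np.float64(0.0015468337042612481), np.float64(0.0015468337042611798)])
(array([ 0.61713678, -0.36766416,  0.04758386]), [np.float64(0.000579294259332212), np.float64(0.0005792942593322287)])
(array([ 0.47612232, -0.39304948,  0.00076506]), [np.float64(0.002737966705390567), np.float64(0.002737966705390533)])
(array([ 0.56857453, -0.21825653,  0.10482115]), [np.float64(0.0029211219699668534), np.float64(0.0029211219699669414)])
```

```bash
python3 - <<'E'
from h import *
# target: above the drawer front
togo([.50,.30,.24],R.from_euler('xyz',[180,0,25],degrees=True))
t=camera_info('top')
for z,u,v in ((.072,84+245/3.33,170+5/3.33),(.072,84+352/3.33,170+165/3.33),(.072,84+35/3.33,170+155/3.33),(.047,84+330/3.33,170+255/3.33)): print(atz(t,u,v,z))
E
```

```text
dist tool(0.1m) [ 2.631 -5.756 -0.023] rot(90deg) [ 0.0001 -0.     -0.0111] in target axes [ 2.731 -5.709 -0.022]
[0.6984671  0.29540031 0.072     ]
[0.54457349 0.21973725 0.072     ]
[0.59320322 0.48668929 0.072     ]
[0.47411953 0.25081406 0.047     ]
```

```bash
python3 -m handwheel '[[0,0,0,0.24,-0.3,0.15,0],[0,0,0,0.24,-0.3,0.15,0],[0,0,0,0.24,-0.3,0.1,0],[0,0,0,0,0,0,0],[0,0,0,0,0,0,0]]'
cat >> h.py <<'E'
import json
def wsave(name):
    ci=camera_info('wrist');im=save('wrist',name)
    json.dump({k:np.array(v).tolist() for k,v in ci.items()},open('pics/'+name+'.json','w'));return im
def cam(name): return json.load(open('pics/'+name+'.json'))
E
python3 - <<'E'
from h import *
wsave('w2')
p,r=Rt();print(p,r.as_euler('xyz',degrees=True))
w=cam('w2')
for y in (.036,-.036):
    for q in (0,.035):
        print(proj(w,np.array([.562,-.294,.078])+ (R.from_euler('z',14.9,degrees=True)*R.from_euler('y',-35,degrees=True)).apply([0,y,q])))
# twist for base-axis orbit of +d deg per row
d=np.radians(5.0); v=np.cross([0,0,d],[p[0],p[1],0]); print(r.inv().apply(v)/.1, 'phi',np.degrees(np.arctan2(p[1],p[0])),np.hypot(p[0],p[1]))
E
```

```text
clock: 1.75
ee_pos: [0.5232, -0.2222, 0.3647]
ee_rot: [180.0, 0.0, 24.0]
contact_force: [0.2, -0.1, 0.1]
opening: 0.999
grasp_force: 0.0
[ 0.52305827 -0.22281619  0.36503831] [ 1.79969007e+02 -3.41785059e-04  2.39198047e+01]
(np.float64(303.11361808443667), np.float64(174.86000572058663))
(np.float64(303.9132509602961), np.float64(206.25747890305817))
(np.float64(383.28351916063247), np.float64(187.57534612090643))
(np.float64(391.45567899801324), np.float64(219.79954280903476))
[ 3.62816699e-01 -3.38412578e-01 -1.80893733e-04] phi -23.073389575931525 0.5685393691059694
```

```bash
python3 -m handwheel '[[0,0,-0.0556,0.36,-0.34,-0.02,0],[0,0,-0.0556,0.36,-0.34,0,0],[0,0,-0.0556,0.36,-0.34,0,0],[0,0,-0.0556,0.36,-0.34,0,0],[0,0,-0.0556,0.36,-0.34,0,0],[0,0,-0.0556,0.36,-0.34,0,0],[0,0,-0.0556,0.36,-0.34,0,0],[0,0,-0.0556,0.36,-0.34,0,0],[0,0,-0.0556,0.36,-0.34,0,0],[0,0,-0.0556,0.36,-0.34,0,0],[0,0,0,0,0,0,0]]'
python3 - <<'E'
from h import *
b=wsave('w3')
a=cv2.imread('pics/w2.png')[140:260,260:430]
cv2.imwrite('pics/c2.png',np.vstack([cv2.resize(b[:300],(700,410)),cv2.resize(a,None,fx=1.5*1,fy=1.5)[:,:].copy() if 0 else np.pad(cv2.resize(a[10:105],(340,190),interpolation=cv2.INTER_CUBIC),((0,0),(0,360),(0,0)))]))
print(Rt()[0])
E
```

```text
clock: 2.9
ee_pos: [0.5237, 0.2608, 0.3672]
ee_rot: [-180.0, -0.1, 74.3]
contact_force: [0.2, -0.9, 1.0]
opening: 0.998
grasp_force: 0.0
[0.52449371 0.2589175  0.36713064]
```

View pics/c2.png

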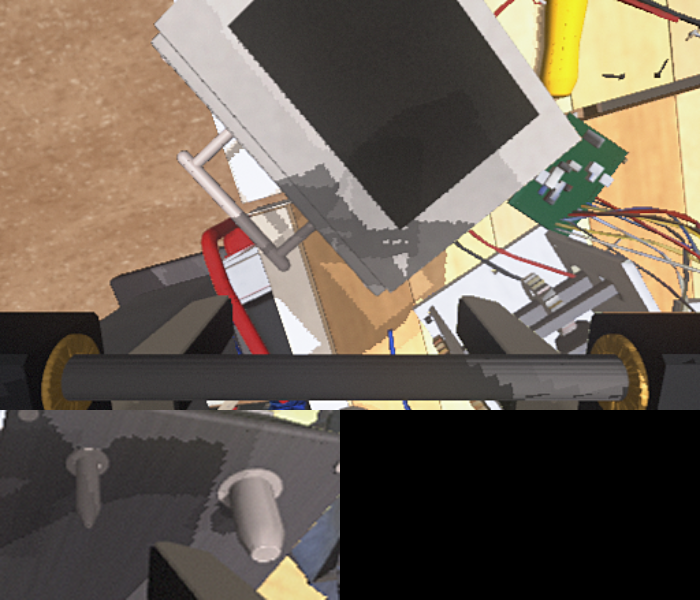

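The picture shows the handle bar running from (183,157) to (283,263) in the 1.367x view. In the crop the thin peg has its base at (87,463) and tip at (90,525), and the thick peg has its base at (252,488) and tip at (265,551).

```bash
python3 - <<'E'
from h import *
from scipy.optimize import least_squares
w=cam('w3');t=camera_info('top');k=700/512
a=atz(w,183/k,157/k,.047);b=atz(w,283/k,263/k,.047);print('handle',a,b,(a+b)/2,np.linalg.norm(a-b))
d=(a-b);psi=np.degrees(np.arctan2(d[1],d[0]))-90;print('unit yaw',psi)
print('tri right end',tri([ray(w,283/k,263/k),ray(t,84+328/3.33,170+253/3.33)]))
for n,(u,v) in dict(frontleft=(155,42),right_front=(392,290),backright=(580,135)).items(): print(n,atz(w,u/k,v/k,.072))
# stand fit, all wrist
w1=cam('w1');w2=cam('w2')
obs=[(w1,1.5,(245,71),(.035,.075,0)),(w1,1.5,(498,118),(.035,-.075,0)),(w1,1.5,(436,299),(-.135,-.075,0)),(w1,1.5,(262,275),(-.135,.075,0)),
(w1,1.5,(307,137),(0,.036,0)),(w1,1.5,(421,159),(0,-.036,0)),(w1,1.5,(300,170),(0,.036,.035)),(w1,1.5,(419,192),(0,-.036,.035)),
(w2,1,(303.5,176.5),(0,.036,0)),(w2,1,(305,208),(0,.036,.035)),(w2,1,(385.5,189),(0,-.036,0)),(w2,1,(392.5,220.5),(0,-.036,.035))]
P=lambda th,q:np.array(th[:3])+(R.from_euler('z',th[3])*R.from_euler('y',-35,degrees=True)).apply(q)
f=lambda th:np.concatenate([np.subtract(proj(ci,P(th,q)),np.array(px)/kk) for ci,kk,px,q in obs])
r=least_squares(f,[.55,-.3,.08,.3],loss='soft_l1');print(r.x,np.degrees(r.x[3]),np.round(r.fun,1))
r=least_squares(lambda th:f([th[0],th[1],.081,th[2]]),[.55,-.3,.3],loss='soft_l1');print(r.x,np.degrees(r.x[2]),np.round(r.fun,1))
for i,j in((4,8),(5,10)):print(tri([ray(obs[q][0],*(np.array(obs[q][2])/obs[q][1])) for q in (i,j)]))
h=(a+b)/2; h[2]=.147
togo(h,R.from_euler('xyz',[180,0,psi+90],degrees=True))
E
```

```text
handle [0.4340787  0.35074412 0.047     ] [0.47749079 0.26062457 0.047     ] [0.45578475 0.30568434 0.047     ] 0.10003071155829085
unit yaw 25.72089450898953
tri right end (array([0.47609143, 0.25605761, 0.03246131]), [np.float64(0.002310886345950052), np.float64(0.0023108863459500627)])
frontleft [0.45063539 0.41510101 0.072     ]
right_front [0.54826586 0.22787715 0.072     ]
backright [0.68537926 0.29439905 0.072     ]
[ 0.56172487 -0.29457374  0.07923139  0.26123625] 14.967734445001867 [-1.8  1.5  2.  -0.3 -0.3  0.8 -1.3 -1.4  1.6  1.3  1.  -0.7 -1.3  1.2
  1.3  0.   0.3 -0.8 -0.3 -0.6 -1.2 -0.6  0.1  0.3]
[ 0.5617716  -0.29418638  0.26070689] 14.93740448356264 [-2.8  0.8  2.2 -0.7 -0.4  1.  -2.  -1.3  1.   1.   0.9 -1.  -2.1  1.
  1.  -0.1  0.2 -0.6 -0.4 -0.3 -0.7 -0.3  0.7  0.9]
(array([ 0.55263003, -0.25871278,  0.08445105]), [np.float64(0.0003123160411709192), np.float64(0.00031231604117090673)])
(array([ 0.57047713, -0.32865016,  0.08274474]), [np.float64(0.000681373277090125), np.float64(0.000681373277090041)])
dist tool(0.1m) [ 0.262 -0.789  0.531] rot(90deg) [ 3.000e-04 -1.000e-04 -4.622e-01] in target axes [ 0.72  -0.416  0.531]
```

```bash
python3 -m handwheel '[[0,0,-0.0924,0,0,0,0.76],[0,0,-0.0924,0,0,0,0.76],[0,0,-0.0924,0,0,0,0.76],[0,0,-0.0924,0,0,0,0.76],[0,0,-0.0924,0,0,0,0.76],[0,0,0,0.36,-0.21,0.13,0.76],[0,0,0,0.36,-0.21,0.13,0.76],[0,0,0,0,0,0.27,0.76],[0,0,0,0,0,0,0.76],[0,0,0,0,0,0,0.76]]' 20
python3 - <<'E'
from h import *
print(sense()['opening']);togo([.4558,.3057,.047],R.from_euler('xyz',[180,0,115.7],degrees=True))
E
```

```text
clock: 3.95
ee_pos: [0.4567, 0.3036, 0.3144]
ee_rot: [-180.0, 0.0, 115.4]
contact_force: [0.6, -0.5, -0.0]
opening: 0.246
grasp_force: 0.0
0.2456395544960875
dist tool(0.1m) [2.400e-02 1.000e-03 1.004e+00] rot(90deg) [-0.0001  0.0002 -0.0029] in target axes [2.300e-02 1.000e-03 1.004e+00]
```

Descend onto the handle and close.

```bash
python3 -m handwheel '[[0,0,0,0.02,0,0.33,0.76],[0,0,0,0,0,0.33,0.76],[0,0,0,0,0,0.34,0.76],[0,0,0,0,0,0,0.76],[0,0,0,0,0,0,1],[0,0,0,0,0,0,1],[0,0,0,0,0,0,1],[0,0,0,0,0,0,1]]' 25
```

```text
clock: 4.75
ee_pos: [0.4554, 0.3065, 0.2164]
ee_rot: [179.8, 0.0, 115.5]
contact_force: [-0.5, -4.4, 5.4]
opening: 0.098
grasp_force: 25.0
```

```bash
python3 -m handwheel '[[0,0,0,0,-0.1,0,1],[0,0,0,0,-0.2,0,1],[0,0,0,0,-0.2,0,1],[0,0,0,0,-0.2,0,1],[0,0,0,0,-0.2,0,1],[0,0,0,0,-0.2,0,1],[0,0,0,0,-0.1,0,1],[0,0,0,0,-0.05,0,1],[0,0,0,0,0,0,1]]'
```

```text
clock: 5.65
ee_pos: [0.3416, 0.2527, 0.2163]
ee_rot: [179.8, -0.1, 115.6]
contact_force: [-1.4, 2.8, 9.0]
opening: 0.098
grasp_force: 25.0
```

```bash
python3 -m handwheel '[[0,0,0,0,-0.03,0,1],[0,0,0,0,-0.03,0,1],[0,0,0,0,0,0,1],[0,0,0,0,0,0,1]]'
```

```text
clock: 6.05
ee_pos: [0.3372, 0.2506, 0.2164]
ee_rot: [179.6, -0.1, 115.6]
contact_force: [8.7, 9.7, 1.8]
opening: 0.097
grasp_force: 25.0
```

```bash
python3 -m handwheel '[[0,0,0,0,-0.03,0,1],[0,0,0,0,0,0,1],[0,0,0,0,0.02,0,0.76],[0,0,0,0,0,0,0.76],[0,0,0,0,0,0,0.76],[0,0,0,0,0,-0.3,0.76],[0,0,0,0,0,-0.4,0.76],[0,0,0,-0.2,0.3,-0.3,0.76],[0,0,0,-0.2,0.4,-0.3,0.76],[0,0,0,0,0.4,-0.3,0.76],[0,0,0,0,0,0,0.76],[0,0,0,0,0,0,0.76]]'
python3 - <<'E'
from h import *
wsave('w4')
E
python3 -m handwheel '[[0,0,0,-0.4,-0.2,0,0.76],[0,0,0,-0.4,-0.2,0,0.76],[0,0,0,0,0,0,0.76],[0,0,0,0,0,0,0.76]]'
python3 - <<'E'
from h import *
b=wsave('w5');a=cv2.imread('pics/w4.png')
cv2.imwrite('pics/c3.png',np.vstack([cv2.resize(i[:250],(614,300),interpolation=cv2.INTER_CUBIC) for i in (a,b)]))
E
```

```text
clock: 7.25
ee_pos: [0.4491, 0.2609, 0.3716]
ee_rot: [-180.0, -0.0, 115.5]
contact_force: [-0.7, -0.2, -2.2]
opening: 0.238
grasp_force: 0.0
clock: 7.7
ee_pos: [0.4464, 0.1709, 0.3712]
ee_rot: [-180.0, -0.0, 115.5]
contact_force: [0.9, -0.7, 0.3]
opening: 0.241
grasp_force: 0.0
```

View pics/c3.png

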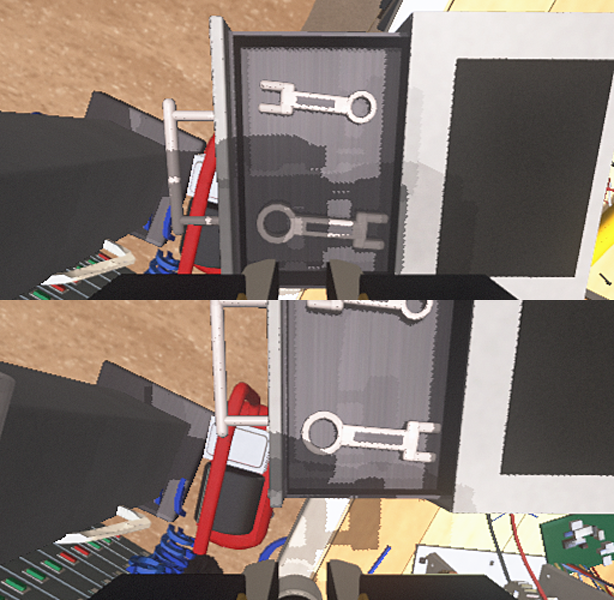

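In the upper frame (first view) the small spanner's eye is at (361,107) and its jaw end at (261,98). The large spanner's eye is at (276,224) and its jaw end at (387,231). In the lower frame (second view) the large eye is at (321,432) and its jaw end at (436,442). Both frames are at 1.2x.

```bash
python3 - <<'E'
from h import *
a=cam('w4');b=cam('w5');k=1.2
print('tri Leye',tri([ray(a,276/k,224/k),ray(b,321/k,132/k)]));print('tri Ljaw',tri([ray(a,387/k,231/k),ray(b,436/k,142/k)]))
print('tri Seye',tri([ray(a,361/k,107/k),ray(b,410/k,2/k)]))
for z in (.021,):
  le=(atz(a,276/k,224/k,z)+atz(b,321/k,132/k,z))/2;lj=(atz(a,387/k,231/k,z)+atz(b,436/k,142/k,z))/2
  print(atz(a,276/k,224/k,z),atz(b,321/k,132/k,z))
  se=atz(a,361/k,107/k,z);sj=atz(a,261/k,98/k,z)
  for n,e,j in(('L',le,lj),('S',se,sj)):
    d=e-j;print(n,e,j,'len',np.linalg.norm(d),'yaw',np.degrees(np.arctan2(d[1],d[0])))
E
```

```text
tri Leye (array([0.43218681, 0.23796804, 0.02259237]), [np.float64(0.0007507569244356134), np.float64(0.0007507569244355705)])
tri Ljaw (array([0.52851201, 0.27438032, 0.01275276]), [np.float64(0.0011960768548782232), np.float64(0.0011960768548780565)])
tri Seye (array([0.4542016 , 0.36209152, 0.01125418]), [np.float64(0.0021890528161259575), np.float64(0.002189052816125862)])
[0.43299461 0.23756006 0.021     ] [0.43149774 0.23802166 0.021     ]
L [0.43224617 0.23779086 0.021     ] [0.5258667  0.27431688 0.021     ] len 0.10049354619099812 yaw -158.68676993748176
S [0.45539476 0.36091986 0.021     ] [0.37625264 0.33103733 0.021     ] len 0.08459575639666737 yaw 20.685562764228298
```

```bash
python3 -m handwheel '[[0,0,-0.0953,0,0,0,0.6],[0,0,-0.0953,0,0,0,0.6],[0,0,-0.0953,0,0,0,0.6],[0,0,-0.0953,0,0,0,0.6],[0,0,-0.0953,0,0,0,0.6],[0,0,-0.0953,0,0,0,0.6],[0,0,-0.0953,0,0,0,0.6],[0,0,-0.0953,0,0,0,0.6],[0,0,-0.0953,0,0,0,0.6],[0,0,-0.0953,0,0,0,0.6],[0,0,0,0,0,0,0.6]]'
python3 - <<'E'
from h import *
togo([.4704,.2527,.030],R.from_euler('xyz',[180,0,-158.7],degrees=True)); print(sense()['joints'])
E
```

```text
clock: 8.85
ee_pos: [0.4469, 0.1725, 0.3712]
ee_rot: [180.0, -0.0, -158.4]
contact_force: [0.3, 0.6, -0.5]
opening: 0.402
grasp_force: 0.0
dist tool(0.1m) [-0.514  0.659  1.742] rot(90deg) [ 0.0001 -0.0004  0.0031] in target axes [-0.51   0.662  1.742]
[ 1.80556264e+01 -1.78566710e+01  1.08438644e+02  7.90569322e-03
  8.94555132e+01 -9.35251932e+01]
```

```bash
python3 -m handwheel '[[0,0,0.003,-0.26,0.33,0.15,0.6],[0,0,0,-0.25,0.33,0.15,0.6],[0,0,0,0,0,0.35,0.6],[0,0,0,0,0,0.4,0.6],[0,0,0,0,0,0.35,0.6],[0,0,0,0,0,0.2,0.6],[0,0,0,0,0,0.12,0.6],[0,0,0,0,0,0,0.6],[0,0,0,0,0,0,0.6]]'
python3 - <<'E'
from h import *
wsave('w6');togo([.4704,.2527,.030],R.from_euler('xyz',[180,0,-158.7],degrees=True))
E
```

```text
clock: 9.75
ee_pos: [0.4712, 0.2519, 0.2006]
ee_rot: [180.0, 0.1, -159.0]
contact_force: [0.6, 0.1, 0.3]
opening: 0.401
grasp_force: 0.0
dist tool(0.1m) [0.006 0.011 0.039] rot(90deg) [ 0.0001  0.0011 -0.0033] in target axes [0.006 0.011 0.039]
```

View pics/w6.png

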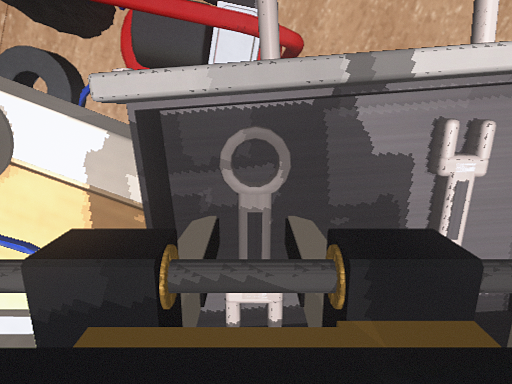

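The large spanner's shank sits centred between the fingers, with its eye at (255,162). I'll lower the last few millimetres, grip and lift.

```bash
python3 - <<'E'
from h import *
w=cam('w6');e=atz(w,255,162,.021);p,r=Rt();print(e,r.inv().apply(e-p))
E
python3 -m handwheel '[[0,0,0,0.01,0.01,0.04,0.6],[0,0,0,0,0,0,1],[0,0,0,0,0,0,1],[0,0,0,0,0,0,1],[0,0,0,0,0,0,1],[0,0,0,0,0,0,1]]' 40
python3 -m handwheel '[[0,0,0,0,0,-0.2,1],[0,0,0,0,0,-0.4,1],[0,0,0,0,0,-0.4,1],[0,0,0,0,0,-0.4,1],[0,0,0,0,0,-0.4,1],[0,0,0,0,0,0,1],[0,0,0,0,0,0,1]]'
python3 - <<'E'
from h import *
p,r=Rt();d=np.radians(-5.0); print(p, r.inv().apply(np.cross([0,0,d],[p[0],p[1],0]))/.1, 'phi',np.degrees(np.arctan2(p[1],p[0])),np.hypot(p[0],p[1]))
wsave('w7')
E
```

```text
[0.43302564 0.23800036 0.021     ] [0.04101748 0.00074343 0.17987524]
clock: 10.4
ee_pos: [0.4698, 0.2521, 0.1959]
ee_rot: [180.0, 0.0, -158.9]
contact_force: [-0.8, -0.1, 3.8]
opening: 0.189
grasp_force: 40.0
clock: 11.1
ee_pos: [0.4697, 0.2521, 0.3757]
ee_rot: [180.0, 0.1, -158.9]
contact_force: [0.4, -0.1, -2.5]
opening: 0.187
grasp_force: 40.0
[0.46971929 0.25205093 0.37574243] [-5.79974291e-02 -4.61563636e-01  5.48892354e-05] phi 28.217965045338214 0.5330721172658356
```

```bash
python3 -m handwheel '[[0,0,0.0948,0,0,0,1],[0,0,0.0948,0,0,0,1],[0,0,0.0948,0,0,0,1],[0,0,0.0948,0,0,0,1],[0,0,0.0948,0,0,0,1],[0,0,0.0948,0,0,0,1],[0,0,0.0948,0,0,0,1],[0,0,0.0948,0,0,0,1],[0,0,0.0948,0,0,0,1],[0,0,0.0948,0,0,0,1],[0,0,0.0948,0,0,0,1],[0,0,0.0948,0,0,0,1]]'
python3 -m handwheel '[[0,0,0.0948,0,0,0,1],[0,0,0.0948,0,0,0,1],[0,0,0.0948,0,0,0,1],[0,0,0.0556,-0.33,0.33,0,1],[0,0,0.0556,-0.33,0.33,0,1],[0,0,0.0556,-0.33,0.33,0,1],[0,0,0.0556,-0.33,0.33,0,1],[0,0,0.0556,-0.33,0.33,0,1],[0,0,0.0556,-0.33,0.33,0,1],[0,0,0.0556,-0.33,0.33,0,1],[0,0,0.0556,-0.33,0.33,0,1],[0,0,0.0556,-0.33,0.33,0,1]]'
python3 -m handwheel '[[0,0,0.0556,-0.33,0.33,0,1],[0,0,0.0556,-0.33,0.33,0,1],[0,0,0,0,0,0,1]]'
cat >> h.py <<'E'
yaw=15.0; mid=np.array([.5618,-.2943,.081])
RP=R.from_euler('z',yaw,degrees=True)*R.from_euler('y',-35,degrees=True)
PEG={'thin':mid+RP.apply([0,.036,0]),'thick':mid+RP.apply([0,-.036,0])}
RTOOL=RP*R.from_euler('x',180,degrees=True)
def place(peg,eye,h):
    """tool motion so that tool-point eye is at h above panel on peg axis"""
    p,r=Rt(); tcp=PEG[peg]+RP.apply([0,0,h])-RTOOL.apply(eye)
    print('tcp target',tcp,'now',p,'| now axes',np.round(r.inv().apply(tcp-p)*10,3),'| rot/90',np.round((r.inv()*RTOOL).as_rotvec(degrees=True)/90,4),'| target axes',np.round(RTOOL.inv().apply(tcp-p)*10,3))
E
python3 -c "
from h import *
place('thick',[.040,0,.181],.075);print(sense()['joints'])"
```

```text
clock: 12.35
ee_pos: [0.4697, 0.252, 0.3734]
ee_rot: [-179.8, 0.1, 98.3]
contact_force: [0.3, 1.0, -1.5]
opening: 0.187
grasp_force: 40.0
clock: 13.55
ee_pos: [0.5267, -0.1552, 0.3733]
ee_rot: [-179.9, 0.1, 27.8]
contact_force: [0.8, -0.8, -1.1]
opening: 0.185
grasp_force: 40.0
clock: 13.85
ee_pos: [0.4943, -0.2451, 0.3733]
ee_rot: [-179.9, 0.2, 17.6]
contact_force: [0.3, 1.0, -2.4]
opening: 0.191
grasp_force: 40.0
tcp target [ 0.39763561 -0.37555766  0.26775987] now [ 0.49427346 -0.24512919  0.37330076] | now axes [-1.312  0.953  1.058] | rot/90 [-0.0096  0.3907  0.0277] | target axes [-1.647  1.01   0.136]
[-2.90135420e+01 -8.20206175e+00  1.00205967e+02 -6.70735023e-02
  8.81710886e+01  4.33945574e+01]
```

```bash
python3 -m handwheel '[[-0.002,0.078,0.0055,0,0,0,1],[-0.002,0.078,0.0055,0,0,0,1],[-0.002,0.078,0.0055,0,0,0,1],[-0.002,0.078,0.0055,0,0,0,1],[-0.002,0.078,0.0055,0,0,0,1],[0,0,0,-0.33,0.2,0,1],[0,0,0,-0.33,0.2,0,1],[0,0,0,-0.33,0.2,0.03,1],[0,0,0,-0.33,0.2,0.05,1],[0,0,0,-0.33,0.21,0.05,1],[0,0,0,0,0,0,1],[0,0,0,0,0,0,1]]'
python3 - <<'E'
from h import *
place('thick',[.040,0,.181],.075)
b=wsave('w8')
cv2.imwrite('pics/c4.png',cv2.resize(b[:300],(768,450)))
w=cam('w8');p,r=Rt()
for q in ([.04,0,.175],[.04,0,.187]):print(proj(w,p+r.apply(q)))
for h in (0,.026,.035):print('thick',proj(w,PEG['thick']+RP.apply([0,0,h])),'thin',proj(w,PEG['thin']+RP.apply([0,0,h])))
print(sense()['joints'])
E
```

```text
clock: 15.05
ee_pos: [0.3998, -0.3726, 0.2684]
ee_rot: [-179.9, -35.0, 15.3]
contact_force: [0.4, -0.4, -0.7]
opening: 0.185
grasp_force: 40.0
tcp target [ 0.39763561 -0.37555766  0.26775987] now [ 0.39982319 -0.37261949  0.2683944 ] | now axes [-0.027  0.023 -0.011] | rot/90 [-0.0031 -0.0004  0.003 ] | target axes [-0.027  0.023 -0.011]
(np.float64(249.70240057093625), np.float64(161.5741820887524))
(np.float64(249.86860736389983), np.float64(158.13386275394765))
thick (np.float64(255.44757539179682), np.float64(150.5953356838427)) thin (np.float64(160.05628170183198), np.float64(149.99140503200874))
thick (np.float64(255.69485921858404), np.float64(155.1683237211974)) thin (np.float64(148.81436008797465), np.float64(154.4864092074323))
thick (np.float64(255.7949566872298), np.float64(157.01941334818116)) thin (np.float64(144.26455685189316), np.float64(156.30561638979987))
[-52.10825935  -8.59087371 112.44028972  35.5918386   65.84029117
  10.47058462]
```

View pics/c4.png

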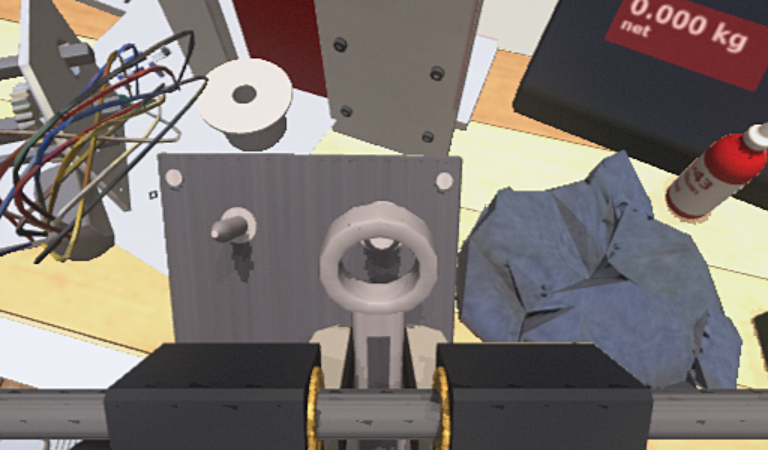

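The pegs appear as predicted: thick peg tip near (380,240) in the 1.5x picture, and the solder spool sits behind the stand. The eye ring is centred near (379,255), a little lower than predicted, so I'll measure the in-hand position numerically.

```bash
python3 - <<'E'
from h import *
g={n:cv2.cvtColor(np.load(f'pics/{n}.npy'),cv2.COLOR_RGB2GRAY) for n in('w6','w7','w8')}
T=g['w8'][205:240,185:320]  # fingers sanity
m=cv2.matchTemplate(g['w7'],g['w8'][130:215,205:300],cv2.TM_CCOEFF_NORMED);print(cv2.minMaxLoc(m))
for n in g:
    c=cv2.HoughCircles(g[n][100:230,190:320],cv2.HOUGH_GRADIENT,1.0,8,param1=100,param2=18,minRadius=20,maxRadius=45)
    print(n,None if c is None else (c[0][:5]+[190,100,0]).tolist())
p,r=Rt();w=cam('w8')
def circ(x,y,z,rad): return np.array([proj(w,p+r.apply([x+rad*np.cos(a),y+rad*np.sin(a),z])) for a in np.linspace(0,2*np.pi,72,endpoint=False)])
# edge score: mean gradient magnitude along predicted top-face outer and inner circles
for n in('w7','w8'):
    G=cv2.GaussianBlur(g[n].astype(np.float32),(0,0),1);gm=np.hypot(cv2.Sobel(G,5,1,0),cv2.Sobel(G,5,0,1))
    best=[]
    for x in np.arange(.03,.05,.0005):
        for y in np.arange(-.004,.0041,.0005):
            for z in np.arange(.155,.185,.0025):
                s=0
                for rad in(.0125,.019):
                    c=circ(x,y,z,rad).astype(np.float32);s+=cv2.remap(gm,c[:,:1],c[:,1:],1).mean()
                best.append((s,x,y,z))
    best.sort(reverse=True);print(n,np.round(best[:6],4).tolist())
E
```

```text
(-0.39236804842948914, 0.575707197189331, (212, 103), (206, 131))
w6 [[254.5, 162.5, 24.600000381469727], [261.5, 158.5, 28.600000381469727], [254.5, 170.5, 32.099998474121094], [249.5, 154.5, 26.399999618530273]]
w7 [[250.5, 179.5, 44.400001525878906], [250.5, 188.5, 41.099998474121094], [251.5, 162.5, 27.399999618530273], [243.5, 174.5, 36.599998474121094], [255.5, 170.5, 34.29999923706055]]
w8 [[252.5, 173.5, 39.20000076293945], [262.5, 178.5, 28.799999237060547], [241.5, 178.5, 28.899999618530273], [251.5, 161.5, 27.700000762939453], [252.5, 183.5, 27.399999618530273]]
w7 [[110.3488, 0.031, 0.0015, 0.1625], [109.5107, 0.031, 0.001, 0.1625], [109.2524, 0.031, 0.001, 0.165], [108.0362, 0.0315, 0.0015, 0.16], [107.0798, 0.0305, 0.001, 0.1675], [107.0575, 0.031, 0.0015, 0.165]]
w8 [[146.6261, 0.035, 0.001, 0.1675], [143.5086, 0.035, 0.0015, 0.1675], [141.4178, 0.0345, 0.001, 0.1675], [140.988, 0.0345, 0.001, 0.17], [140.4293, 0.035, 0.001, 0.165], [140.0228, 0.035, 0.0015, 0.165]]
```

```bash
cat > fit.py <<'E'
from h import *
from scipy.optimize import differential_evolution
def fit(name,rin,rout,p,r,x0,ret=False):
    w=cam(name);g=np.load(f'pics/{name}.npy').astype(np.float32)
    gm=0
    for c in range(3):
        G=cv2.GaussianBlur(g[:,:,c],(0,0),1.2);gm=gm+np.hypot(cv2.Sobel(G,5,1,0),cv2.Sobel(G,5,0,1))
    gm=np.minimum(gm,np.percentile(gm,97))
    M=np.linalg.inv(np.array(w['world_from_camera']))
    a=np.linspace(-.75*np.pi,.75*np.pi,72)
    def pts(th):
        x,y,z,pit=th # eye centre mid thickness in tool; pit>0: eye raised toward the gripper
        L=[]
        for rad,h in((rout,6),(rin,6),(rout,-6)):
            aa=a if h>0 else a[12:60]
            q=np.c_[rad*np.cos(aa),rad*np.sin(aa),np.full(len(aa),-h*1e-3)] # tool z down => upper face -z
            L.append(R.from_euler('y',pit).apply(q)+[x,y,z])
        return np.vstack(L)
    def cost(th):
        q=(p+r.apply(pts(th)))@M[:3,:3].T+M[:3,3]
        u=(w['fx']*q[:,0]/q[:,2]+w['cx']).astype(np.float32);v=(w['fy']*q[:,1]/q[:,2]+w['cy']).astype(np.float32)
        s=cv2.remap(gm,u[:,None],v[:,None],1)[:,0]
        return -(s[:72].mean()+s[72:144].mean()+.5*s[144:].mean())
    o=differential_evolution(cost,[(x0-.010,x0+.006),(-.004,.004),(.160,.190),(-.35,.35)],seed=1,maxiter=80,popsize=20)
    print(name,np.round(o.x,4),'pitch deg',np.degrees(o.x[3]).round(1),o.fun,cost([x0,0,.181,0]))
E
python3 - <<'E'
from fit import *
p,r=Rt()
fit('w8',.0125,.019,p,r,.040)
# w7 pose from record
fit('w7',.0125,.019,np.array([.4697,.2521,.3757]),R.from_euler('xyz',[180,.1,-158.9],degrees=True),.040)
fit('w6',.0125,.019,np.array([.4712,.2519,.2006]),R.from_euler('xyz',[180,.1,-159],degrees=True),.040)
E
```

```text
w8 [ 0.0345  0.0011  0.1735 -0.058 ] pitch deg -3.3 -641.0521240234375 -200.37422
w7 [ 0.0354 -0.0009  0.1708  0.3159] pitch deg 18.1 -508.96429443359375 -148.94235
w6 [ 0.0397  0.0007  0.1898 -0.0516] pitch deg -3.0 -768.8869018554688 -523.1221
```

```bash
python3 - <<'E'
from h import *
w=cam('w8');p,r=Rt()
z=cv2.resize(cv2.imread('pics/w8.png')[115:275,190:315],(375,480),interpolation=cv2.INTER_CUBIC)
def ov(x,y,zz,pit,col):
    im=z.copy()
    for rad,h in((.019,6),(.0125,6),(.019,-6)):
        a=np.linspace(0,2*np.pi,90);q=R.from_euler('y',pit,degrees=True).apply(np.c_[rad*np.cos(a),rad*np.sin(a),np.full(90,-h/1e3)])+[x,y,zz]
        pts=np.array([proj(w,p+r.apply(k)) for k in q]);cv2.polylines(im,[np.int32((pts-[190,115])*3)],True,col,1)
    return im
s=save('scene','s2')
ci=camera_info('scene');u,v=map(int,proj(ci,p+r.apply([0,0,.18])));print(u,v)
sc=s[max(v-40,0):v+40,max(u-50,0):u+50]
a=np.hstack([z,ov(.0345,.0011,.1735,-3,(0,255,0))]);b=cv2.resize(sc,(750,600))[0:600]
cv2.imwrite('pics/c5.png',np.vstack([cv2.resize(a,(560,358)),cv2.resize(sc,(560,240),interpolation=cv2.INTER_CUBIC) ]))
E
```

```text
353 164
```

View pics/c5.png

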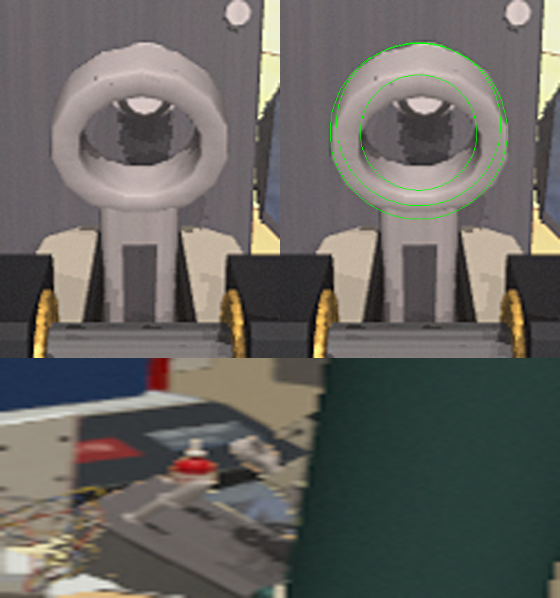

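The spanner has pitched in the grip with its eye raised. The ring's upper face spans x 52–228 and y 70–210, and its lower rim shows at y 42. I'll solve for the pitch from these extents.

```bash
cat > pit.py <<'E'
from h import *
from scipy.optimize import least_squares
w=cam('w8');p,r=Rt()
def ext(th,rad,h):
    x,y,z,pit=th;a=np.linspace(0,2*np.pi,180)
    q=R.from_euler('y',pit).apply(np.c_[rad*np.cos(a),rad*np.sin(a),np.full(180,-h)])+[x,y,z]
    P=np.array([proj(w,p+r.apply(k)) for k in q]);return P[:,0].min(),P[:,0].max(),P[:,1].min(),P[:,1].max()
k=2.24;X=lambda u:190+u/k;Y=lambda v:115+v/k
def f(th):
    a=ext(th,.019,.006);b=ext(th,.0125,.006);c=ext(th,.019,-.006)
    return [a[0]-X(52),a[1]-X(228),a[2]-Y(70),a[3]-Y(210),c[2]-Y(42),b[0]-X(81),b[1]-X(198),b[2]-Y(82),b[3]-Y(193)]
o=least_squares(f,[.036,0,.173,.3],x_scale=[.01,.01,.01,.1]);print(o.x,np.degrees(o.x[3]),np.round(o.fun,1))
E
python3 pit.py
```

```text
[0.03350067 0.00140243 0.17601697 0.33340657] 19.10278941590682 [ 0.3 -0.5 -3.1  1.2 -0.9  0.7 -0.5  4.3 -1.4]
```

```bash
cat >> h.py <<'E'
def place2(peg,eye,h,pit,d=(0,0)):
    """pit: in-hand pitch (deg, eye raised); h: eye mid height over panel; d: correction (upslope, y)"""
    p,r=Rt(); RT=RTOOL*R.from_euler('y',-pit,degrees=True); tcp=PEG[peg]+RP.apply([d[0],d[1],h])-RT.apply(eye)
    print('rot/90',np.round((r.inv()*RT).as_rotvec(degrees=True)/90,4),'| target axes',np.round(RT.inv().apply(tcp-p)*10,3),'tcp',tcp)
    return RT.inv().apply(RP.apply([0,0,-1])),RT.inv().apply(RP.apply([1,0,0])),RT.inv().apply(RP.apply([0,1,0]))
E
python3 -c "
from h import *
print(place2('thick',[.0355,.001,.170],.048,19))"
```

```text
rot/90 [-0.0015 -0.2123  0.0052] | target axes [0.658 0.016 0.149] tcp [ 0.46604141 -0.3561931   0.27394866]
(array([ 3.25568154e-01, -5.18438893e-17,  9.45518576e-01]), array([ 9.45518576e-01,  4.40142677e-17, -3.25568154e-01]), array([-6.37359425e-17, -1.00000000e+00, -1.06129914e-16]))
```

```bash
python3 -m handwheel '[[0,-0.071,0.002,0,0,0,1],[0,-0.071,0.002,0,0,0,1],[-0.001,-0.07,0.001,0,0,0,1],[0,0,0,0.33,0.01,-0.05,1],[0,0,0,0.33,0.01,0.05,1],[0,0,0,0,0,0.1,1],[0,0,0,0,0,0.05,1],[0,0,0,0,0,0,1],[0,0,0,0,0,0,1]]'
python3 - <<'E'
from h import *
place2('thick',[.0355,.001,.170],.048,19)
b=wsave('w9')
z=cv2.resize(b[90:250,170:340],(680,640)[0:2],interpolation=cv2.INTER_CUBIC)
cv2.imwrite('pics/c6.png',z[:600])
w=cam('w9');p,r=Rt();RT=r*R.from_euler('y',19,degrees=True)
print('eye pred',proj(w,p+r.apply([.0355,.001,.170])))
for h in(0,.026,.035):print('peg',proj(w,PEG['thick']+RP.apply([0,0,h])),proj(w,PEG['thin']+RP.apply([0,0,h])))
E
```

```text
clock: 16.05
ee_pos: [0.4655, -0.3571, 0.274]
ee_rot: [-180.0, -16.0, 15.0]
contact_force: [-0.8, -0.2, -0.4]
opening: 0.188
grasp_force: 40.0
rot/90 [-0.0002 -0.0002 -0.    ] | target axes [ 0.008 -0.007  0.002] tcp [ 0.46604141 -0.3561931   0.27394866]
eye pred (np.float64(252.2922609905546), np.float64(174.46854704815536))
peg (np.float64(250.87641717461338), np.float64(134.39635475940838)) (np.float64(134.79277882198312), np.float64(134.28853996351486))
peg (np.float64(250.73426918616119), np.float64(153.03106105943414)) (np.float64(119.82392192866368), np.float64(152.9103950724035))
peg (np.float64(250.6762130743842), np.float64(160.6418517830065)) (np.float64(113.71029009013998), np.float64(160.51599696287812))
```

View pics/c6.png

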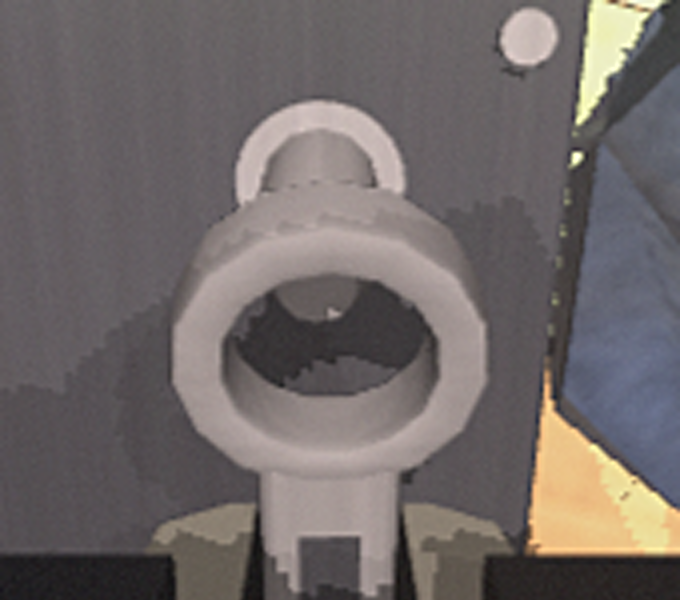

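The peg tip shows through the eye: tip disc about x 275–358 with its lower edge at y 320. The eye's upper face spans x 172–487 and y 228–475, and its hole spans x 222–438 and y 273–452. All of this is at 4x with origin (170,90). I'll refit the in-hand pose.

```bash
python3 - <<'E'
from h import *
from scipy.optimize import least_squares
w=cam('w9');p,r=Rt()
M=r.inv().apply(np.array(w['world_from_camera'])[:3,3]-p);print('cam in tool',M)
def ext(th,rad,h):
    x,y,z,pit=th;a=np.linspace(0,2*np.pi,180)
    q=R.from_euler('y',pit).apply(np.c_[rad*np.cos(a),rad*np.sin(a),np.full(180,-h)])+[x,y,z]
    P=np.array([proj(w,p+r.apply(k)) for k in q]);return P[:,0].min(),P[:,0].max(),P[:,1].min(),P[:,1].max()
X=lambda u:170+u/4;Y=lambda v:90+v/4
def f(th):
    a=ext(th,.019,.006);b=ext(th,.0125,.006);c=ext(th,.019,-.006)
    return [a[0]-X(172),a[1]-X(487),a[2]-Y(228),a[3]-Y(475),c[2]-Y(190),b[0]-X(222),b[1]-X(438),b[2]-Y(273),b[3]-Y(452)]
o=least_squares(f,[.036,0,.173,.4],x_scale=[.01,.01,.01,.1]);print(o.x,np.degrees(o.x[3]),np.round(o.fun,1))
e=p+r.apply(o.x[:3]);print('eye in peg frame',RP.inv().apply(e-PEG['thick']), 'spanner axis in peg frame',(RP.inv()*r*R.from_euler('y',o.x[3])).apply([1,0,0]))
for pit in (.44,):
    q=least_squares(lambda t:f([t[0],t[1],t[2],pit]),[.036,0,.173]);print(pit,q.x,np.round(q.fun,1))
    print('eye in peg',RP.inv().apply(p+r.apply(q.x)-PEG['thick']))
E
```

```text
cam in tool [0.065017   0.00076414 0.0203626 ]
[0.03445331 0.00107306 0.17468835 0.3946796 ] 22.6134752320401 [ 0.5 -0.4  0.2  2.4 -2.3  1.4 -1.5  1.3 -1.5]
eye in peg frame [-0.00295376 -0.00091194  0.04461305] spanner axis in peg frame [ 9.97979546e-01 -1.88070061e-04  6.35357440e-02]
0.44 [0.03494729 0.00106966 0.17311102] [ 0.1  0.   1.   1.7 -2.8  1.1 -1.2  1.9 -1.9]
eye in peg [-0.00197383 -0.00090863  0.04594413]
```

```bash
python3 -c "
from h import *
print(place2('thick',[.0347,.0011,.174],.045,23,(-.0003,.0008)))"
```

```text
rot/90 [ 0.     -0.0448 -0.0001] | target axes [ 0.142 -0.017 -0.036] tcp [ 0.47772777 -0.35213     0.28067292]
(array([ 3.90731128e-01, -8.81254786e-17,  9.20504853e-01]), array([ 9.20504853e-01, -5.52690444e-18, -3.90731128e-01]), array([-4.92006383e-17, -1.00000000e+00, -1.09935513e-16]))
```

Correct, then ease down along the peg: 8 mm past the tip first, checking the force.

```bash
python3 -m handwheel '[[0,-0.045,0,0.07,-0.01,-0.06,1],[0,0,0,0.07,-0.01,0.02,1],[0,0,0,0,0,0,1],[0,0,0,0,0,0,1]]'
python3 -c "
from h import *
place2('thick',[.0347,.0011,.174],.045,23,(-.0003,.0008))"
python3 -m handwheel '[[0,0,0,0.016,0,0.037,1],[0,0,0,0.016,0,0.037,1],[0,0,0,0.016,0,0.037,1],[0,0,0,0,0,0,1]]'
```

```text
clock: 16.5
ee_pos: [0.4773, -0.352, 0.2809]
ee_rot: [-180.0, -12.0, 15.0]
contact_force: [-0.9, 0.6, -1.5]
opening: 0.189
grasp_force: 40.0
rot/90 [-0.0003 -0.0005  0.0003] | target axes [0.003 0.003 0.004] tcp [ 0.47772777 -0.35213     0.28067292]
clock: 16.9
ee_pos: [0.4842, -0.35, 0.2706]
ee_rot: [-179.9, -12.0, 15.0]
contact_force: [0.5, -0.0, -1.2]
opening: 0.188
grasp_force: 40.0
```

```bash
python3 -m handwheel '[[0,0,0,0.016,0,0.037,1],[0,0,0,0.016,0,0.037,1],[0,0,0,0.016,0,0.037,1],[0,0,0,0,0,0,1]]'
python3 -m handwheel '[[0,0,0,0.012,0,0.028,1],[0,0,0,0.012,0,0.028,1],[0,0,0,0.012,0,0.028,1],[0,0,0,0,0,0,1]]'
python3 -c "
from h import *
wsave('w10');place2('thick',[.0347,.0011,.174],.006,23,(-.0003,.0008))"
```

```text
clock: 17.3
ee_pos: [0.491, -0.3482, 0.2608]
ee_rot: [-179.9, -11.9, 15.0]
contact_force: [-2.0, -0.3, -3.1]
opening: 0.186
grasp_force: 40.0
clock: 17.7
ee_pos: [0.496, -0.347, 0.2536]
ee_rot: [-180.0, -12.0, 15.0]
contact_force: [-2.4, -0.9, -4.4]
opening: 0.187
grasp_force: 40.0
rot/90 [-0.0003  0.0004  0.0001] | target axes [0.024 0.002 0.056] tcp [ 0.49933503 -0.34634036  0.24872599]
```

```bash
python3 -m handwheel '[[0,0,0,0.008,0,0.018,1],[0,0,0,0.008,0,0.018,1],[0,0,0,0,0,0,1],[0,0,0,0,0,0,1]]'
```

```text
clock: 18.15
ee_pos: [0.4981, -0.3464, 0.2508]
ee_rot: [-180.0, -12.0, 15.0]
contact_force: [-4.3, -2.3, -4.8]
opening: 0.184
grasp_force: 40.0
```

```bash
python3 -m handwheel '[[0,0,0,0,0,0,0.8],[0,0,0,0,0,0,0.5],[0,0,0,0,0,0,0.5],[0,0,0,0,0,0,0.5],[0,0,0,0,0,0,0.5],[0,0,0,0,0,0,0.5]]'
python3 -c "
from h import *
wsave('w11')"
python3 -m handwheel '[[0,0,0,-0.04,0,-0.09,0.5],[0,0,0,-0.08,0,-0.18,0.5],[0,0,0,-0.16,0,-0.37,0.5],[0,0,0,-0.16,0,-0.37,0.5],[0,0,0,-0.04,0,-0.09,0.5],[0,0,0,0,0,0,0.5],[0,0,0,0,0,0,0.5]]'
cat > chk.py <<'E'
import sys
from h import *
from scipy.optimize import differential_evolution
def spfit(name,peg,rin,rout,hmax=.03):
    w=cam(name);g=np.load(f'pics/{name}.npy').astype(np.float32);gm=0
    for c in range(3):
        G=cv2.GaussianBlur(g[:,:,c],(0,0),1);gm=gm+np.hypot(cv2.Sobel(G,5,1,0),cv2.Sobel(G,5,0,1))
    gm=np.minimum(gm,np.percentile(gm,98));M=np.linalg.inv(np.array(w['world_from_camera']))
    def cost(th):
        dx,dy,h,t=th;a=np.linspace(0,2*np.pi,120);s=0
        for rad,k in((rout,.8),(rin,1)):
            b=a[(a>np.radians(40-0))&(a<np.radians(320))] if rad==rout else a
            b=np.linspace(-.8*np.pi,.8*np.pi,120) if rad==rout else a
            q=R.from_euler('y',-t).apply(np.c_[rad*np.cos(b),rad*np.sin(b),np.full(120,.006)])+[dx,dy,h]
            q=(PEG[peg]+RP.apply(q))@M[:3,:3].T+M[:3,3]
            u=w['fx']*q[:,0]/q[:,2]+w['cx'];v=w['fy']*q[:,1]/q[:,2]+w['cy']
            s+=k*cv2.remap(gm,u.astype(np.float32)[:,None],v.astype(np.float32)[:,None],1).mean()
        return -s
    o=differential_evolution(cost,[(-.008,.006),(-.006,.006),(.0,hmax),(-.25,.25)],seed=2,maxiter=100,popsize=20)
    print(name,'eye dx,dy,h (mm)',np.round(o.x[:3]*1e3,1),'tilt',np.degrees(o.x[3]).round(1),round(o.fun,1),'flat@seat',round(cost([-.003,0,.006,0]),1))
E
python3 - <<'E'
from chk import *
wsave('w12');print(sense()['ee_pos'],sense()['contact_force'])
spfit('w12','thick',.0125,.019);
np.set_printoptions(suppress=True);place2('thin',[.0347,.0,.174],.1,0)
E
```

```text
clock: 18.75
ee_pos: [0.4982, -0.3464, 0.251]
ee_rot: [-180.0, -12.0, 15.0]
contact_force: [0.2, -0.3, -0.7]
opening: 0.496
grasp_force: 0.0
clock: 19.5
ee_pos: [0.4306, -0.3644, 0.3482]
ee_rot: [-180.0, -12.0, 15.0]
contact_force: [0.3, 0.3, -0.5]
opening: 0.5
grasp_force: 0.0
[ 0.43081504 -0.36430629  0.34753884] [-0.4208678  -0.34366228 -0.40955345]
w12 eye dx,dy,h (mm) [-4.1  0.9  2.3] tilt 4.9 -963.1 flat@seat -779.7
rot/90 [-0.0008  0.2562 -0.0001] | target axes [-0.691 -0.697  0.273] tcp [ 0.37322163 -0.30755948  0.28554456]
```

```bash
python3 -m handwheel '[[0,-0.067,0,0,0,-0.2,0.6],[0,-0.067,0,0,0,-0.05,0.6],[0,0,-0.0556,0.4,-0.28,0,0.6],[0,0,-0.0556,0.4,-0.28,0,0.6],[0,0,-0.0556,0.4,-0.28,0,0.6],[0,0,-0.0556,0.4,-0.28,0,0.6],[0,0,-0.0556,0.4,-0.28,0,0.6],[0,0,-0.0556,0.4,-0.28,0,0.6],[0,0,-0.0556,0.4,-0.28,0,0.6],[0,0,-0.0556,0.4,-0.28,0,0.6],[0,0,-0.0556,0.4,-0.28,0,0.6],[0,0,-0.0556,0.4,-0.28,0,0.6]]'
python3 -m handwheel '[[0,0,-0.0556,0.4,-0.28,0,0.6],[0,0,-0.0556,0.4,-0.28,0,0.6],[0,0,-0.0556,0.4,-0.28,0,0.6],[0,0,-0.0556,0.4,-0.28,0,0.6],[0,0,0,0,0,0,0.6]]'
python3 - <<'E'
from h import *
wsave('w13');np.set_printoptions(suppress=True)
e=np.array([.4554,.3609]);t=np.radians(20.7);g=e-.040*np.array([np.cos(t),np.sin(t)]);print(g)
togo([*g,.0295],R.from_euler('xyz',[180,0,20.7],degrees=True))
w=cam('w13');print(proj(w,np.array([.4554,.3609,.021])),proj(w,np.array([.3763,.331,.021])),sense()['ee_rot'])
E
```

```text
clock: 20.75
ee_pos: [0.5683, 0.0881, 0.3711]
ee_rot: [-179.8, 0.1, 65.3]
contact_force: [1.1, 1.1, 0.6]
opening: 0.4
grasp_force: 0.0
clock: 21.25
ee_pos: [0.5075, 0.2754, 0.3712]
ee_rot: [-179.8, 0.0, 85.6]
contact_force: [0.2, 0.3, -0.2]
opening: 0.4
grasp_force: 0.0
[0.41798224 0.34676101]
dist tool(0.1m) [ 0.659 -0.956  1.75 ] rot(90deg) [-0.0014  0.0019  0.7183] in target axes [-0.588 -1.006  1.748]
(np.float64(195.7079399610834), np.float64(95.16834811887627)) (np.float64(124.05862966763766), np.float64(130.9312368564294)) [-179.80751979    0.07310729   85.35140797]
```

```bash
python3 -m handwheel '[[0,0,0.0898,0,0,0,0.6],[0,0,0.0898,0,0,0,0.6],[0,0,0.0898,0,0,0,0.6],[0,0,0.0898,0,0,0,0.6],[0,0,0.0898,0,0,0,0.6],[0,0,0.0898,0,0,0,0.6],[0,0,0.0898,0,0,0,0.6],[0,0,0.0898,0,0,0,0.6],[0,0,0,-0.2,-0.33,0.2,0.6],[0,0,0,-0.2,-0.34,0.3,0.6],[0,0,0,-0.2,-0.33,0.3,0.6],[0,0,0,0,0,0.4,0.6]]'
python3 -m handwheel '[[0,0,0,0,0,0,0.6],[0,0,0,0,0,0,0.6]]'
cat > sfit.py <<'E'
from h import *
from scipy.optimize import differential_evolution
def outline():
    L=[]
    a=np.linspace(0,2*np.pi,100)
    L.append(np.c_[36+8.5*np.cos(a),8.5*np.sin(a)])
    b=np.linspace(-.8*np.pi,.8*np.pi,100);L.append(np.c_[36+13.5*np.cos(b),13.5*np.sin(b)])
    x=np.linspace(-27,21,50)
    for s in(-1,1):
        L.append(np.c_[x,np.full(50,7.*s)]);L.append(np.c_[np.linspace(-50,-30,25),np.full(25,13.*s)])
    return [np.c_[l/1e3,np.full(len(l),.012)] for l in L]
def small(names,wz=(.009,.009)):
    L=outline();G=[]
    for n in names:
        w=cam(n);g=np.load(f'pics/{n}.npy').astype(np.float32);gm=0
        for c in range(3):
            b=cv2.GaussianBlur(g[:,:,c],(0,0),1);gm=gm+np.hypot(cv2.Sobel(b,5,1,0),cv2.Sobel(b,5,0,1))
        G.append((w,np.minimum(gm,np.percentile(gm,96)),np.linalg.inv(np.array(w['world_from_camera']))))
    def cost(th):
        x,y,z,t=th;s=0
        for w,gm,M in G:
            for l in L:
                q=(R.from_euler('z',t).apply(l)+[x,y,z])@M[:3,:3].T+M[:3,3]
                u=w['fx']*q[:,0]/q[:,2]+w['cx'];v=w['fy']*q[:,1]/q[:,2]+w['cy']
                s+=cv2.remap(gm,u.astype(np.float32)[:,None],v.astype(np.float32)[:,None],1).mean()
        return -s
    o=differential_evolution(cost,[(.410,.434),(.336,.360),(.004,.014),(np.radians(14),np.radians(30))],seed=3,maxiter=120,popsize=20)
    x=o.x;print(names,np.round(x[:3],4),'yaw',np.degrees(x[3]).round(2),'eye',x[:2]+.036*np.array([np.cos(x[3]),np.sin(x[3])]),round(o.fun,1));return x
E
python3 - <<'E'
from sfit import *
wsave('w14');print(sense()['ee_pos'])
for n in (['w4'],['w13'],['w14'],['w4','w13'],['w4','w13','w14']): x=small(n)
t=x[3];g=x[:2]-.004*np.array([np.cos(t),np.sin(t)]);print(g)
togo([*g,.0295],R.from_euler('xyz',[180,0,np.degrees(t)],degrees=True))
E
```

```text
clock: 22.5
ee_pos: [0.4165, 0.3449, 0.2521]
ee_rot: [-179.9, 0.0, 20.5]
contact_force: [1.1, -0.4, -0.6]
opening: 0.4
grasp_force: 0.0
clock: 22.7
ee_pos: [0.4191, 0.3431, 0.253]
ee_rot: [180.0, 0.2, 20.4]
contact_force: [-0.2, 0.5, 0.9]
opening: 0.399
grasp_force: 0.0
[0.41943536 0.34321637 0.25432902]
['w4'] [0.4218 0.3498 0.004 ] yaw 19.4 eye [0.45577642 0.36173881] -3432.0
['w13'] [0.4209 0.3495 0.004 ] yaw 19.51 eye [0.45486794 0.36156935] -3659.9
['w14'] [0.4211 0.3492 0.0041] yaw 19.5 eye [0.45506412 0.36126456] -1916.3
['w4', 'w13'] [0.4212 0.3496 0.0041] yaw 19.48 eye [0.45511995 0.36160611] -7021.9
['w4', 'w13', 'w14'] [0.4212 0.3495 0.004 ] yaw 19.55 eye [0.45508371 0.3615548 ] -8881.2
[0.41738895 0.34817176]
dist tool(0.1m) [-0.002 -0.053  0.578] rot(90deg) [-0.0002  0.0004  0.0088] in target axes [-0.003 -0.054  0.578]
```

```bash
python3 -m handwheel '[[0,0,0.009,0,-0.053,0.2,0.6],[0,0,0,0,0,0.2,0.6],[0,0,0,0,0,0.12,0.6],[0,0,0,0,0,0.055,0.6],[0,0,0,0,0,0,0.6],[0,0,0,0,0,0,0.85],[0,0,0,0,0,0,1],[0,0,0,0,0,0,1],[0,0,0,0,0,0,1],[0,0,0,0,0,0,1]]' 58
python3 -m handwheel '[[0,0,0,0,0,-0.1,1],[0,0,0,0,0,-0.2,1],[0,0,0,0,0,-0.4,1],[0,0,0,0,0,-0.4,1],[0,0,0,0,0,-0.4,1],[0,0,0,0,0,-0.3,1],[0,0,0,0,0,0,1],[0,0,0,0,0,0,1]]'
cat > hand.py <<'E'
from h import *
from scipy.optimize import differential_evolution
def hand(name,p,r,x0=.040):
    """in-hand pose of small spanner: eye mid (tool x,y,z) and pitch"""
    w=cam(name);g=np.load(f'pics/{name}.npy').astype(np.float32);gm=0
    for c in range(3):
        b=cv2.GaussianBlur(g[:,:,c],(0,0),1);gm=gm+np.hypot(cv2.Sobel(b,5,1,0),cv2.Sobel(b,5,0,1))
    gm=np.minimum(gm,np.percentile(gm,96));M=np.linalg.inv(np.array(w['world_from_camera']))
    a=np.linspace(0,2*np.pi,100);b=np.linspace(-.8*np.pi,.8*np.pi,100);c=np.linspace(-.35*np.pi,.35*np.pi,60)
    L=[np.c_[8.5*np.cos(a),8.5*np.sin(a),0*a-6],np.c_[13.5*np.cos(b),13.5*np.sin(b),0*b-6],np.c_[13.5*np.cos(c),13.5*np.sin(c),0*c+6]]
    def cost(th):
        x,y,z,t=th;s=0
        for l,k in zip(L,(1,1,.5)):
            q=(p+r.apply(R.from_euler('y',t).apply(l/1e3)+[x,y,z]))@M[:3,:3].T+M[:3,3]
            u=w['fx']*q[:,0]/q[:,2]+w['cx'];v=w['fy']*q[:,1]/q[:,2]+w['cy']
            s+=k*cv2.remap(gm,u.astype(np.float32)[:,None],v.astype(np.float32)[:,None],1).mean()
        return -s
    o=differential_evolution(cost,[(x0-.012,x0+.006),(-.004,.004),(.160,.195),(-.6,.7)],seed=3,maxiter=150,popsize=25)
    print(name,np.round(o.x,4),'pitch',np.degrees(o.x[3]).round(1),round(o.fun,1),'nominal',round(cost([x0,0,.181,0]),1))
    for t in np.radians([-10,0,10,20,30]):
        q=differential_evolution(lambda k:cost([*k,t]),[(x0-.012,x0+.006),(-.004,.004),(.160,.195)],seed=3,maxiter=60)
        print(np.degrees(t).round(),np.round(q.x,4),round(q.fun,1))
E
python3 - <<'E'
from hand import *
p,r=Rt();wsave('w15');hand('w15',p,r)
E
```

```text
clock: 23.75
ee_pos: [0.4166, 0.3486, 0.1958]
ee_rot: [-180.0, 0.1, 19.6]
contact_force: [-0.8, -0.8, 5.6]
opening: 0.139
grasp_force: 58.0
clock: 24.55
ee_pos: [0.4166, 0.3485, 0.3759]
ee_rot: [-180.0, 0.0, 19.6]
contact_force: [-0.9, 0.1, -1.5]
opening: 0.142
grasp_force: 58.0
w15 [ 0.0398  0.001   0.1876 -0.079 ] pitch -4.5 -1287.3 nominal -820.8
-10.0 [0.0398 0.001  0.1859] -1235.6
0.0 [0.0397 0.001  0.1895] -1231.6
10.0 [0.041  0.0011 0.1868] -1017.7
20.0 [0.0383 0.001  0.195 ] -1006.4
30.0 [0.0384 0.001  0.195 ] -945.7
```

```bash
python3 -m handwheel '[[0,0,-0.0909,0,0,0,1],[0,0,-0.0909,0,0,0,1],[0,0,-0.0909,0,0,0,1],[0,0,-0.0909,0,0,0,1],[0,0,-0.0909,0,0,0,1],[0,0,-0.0909,0,0,0,1],[0,0,-0.0909,0,0,0,1],[0,0,-0.0909,0,0,0,1],[0,0,0.0556,-0.33,0.33,0,1],[0,0,0.0556,-0.33,0.33,0,1],[0,0,0.0556,-0.33,0.33,0,1],[0,0,0.0556,-0.33,0.33,0,1]]'
python3 -m handwheel '[[0,0,0.0556,-0.33,0.33,0,1],[0,0,0.0556,-0.33,0.33,0,1],[0,0,0.0556,-0.33,0.33,0,1],[0,0,0.0556,-0.33,0.33,0,1],[0,0,0.0556,-0.33,0.33,0,1],[0,0,0.0556,-0.33,0.33,0,1],[0,0,0.0556,-0.33,0.33,0,1],[0,0,0.0556,-0.33,0.33,0,1],[0,0,0.0556,-0.33,0.33,0,1],[0,0,0.0556,-0.33,0.33,0,1],[0,0,0,0,0,0,1]]'
python3 - <<'E'
from h import *
np.set_printoptions(suppress=True)
place2('thin',[.040,.0011,.181],.075,0,(-.0003,.0008))
E
```

```text
clock: 25.8
ee_pos: [0.5173, 0.1904, 0.3735]
ee_rot: [-179.8, 0.1, 64.9]
contact_force: [1.2, 1.3, -0.2]
opening: 0.142
grasp_force: 58.0
clock: 26.9
ee_pos: [0.4951, -0.2635, 0.3736]
ee_rot: [-179.9, 0.2, 14.6]
contact_force: [0.3, 1.0, -1.5]
opening: 0.145
grasp_force: 58.0
rot/90 [ 0.0007  0.3915 -0.0049] | target axes [-1.619  0.091  0.161] tcp [ 0.37827151 -0.30423934  0.26758779]
```

```bash
python3 -m handwheel '[[0,0.0783,-0.001,0,0,0,1],[0,0.0783,-0.001,0,0,0,1],[0,0.0783,-0.001,0,0,0,1],[0,0.0783,-0.001,0,0,0,1],[0,0.0783,-0.001,0,0,0,1],[0,0,0,-0.4,0.02,0,1],[0,0,0,-0.4,0.02,0,1],[0,0,0,-0.4,0.02,0.03,1],[0,0,0,-0.42,0.03,0.03,1],[0,0,0,0,0,0,1],[0,0,0,0,0,0,1],[0,0,0,0,0,0,1]]'
python3 - <<'E'
from hand import *
from chk import spfit
p,r=Rt();wsave('w16');hand('w16',p,r)
np.set_printoptions(suppress=True);place2('thin',[.040,.0011,.181],.050,0,(-.0003,.0008))
spfit('w16','thick',.0125,.019)
E
```

```text
clock: 28.1
ee_pos: [0.3759, -0.3027, 0.2777]
ee_rot: [179.8, -35.2, 15.5]
contact_force: [0.4, 0.9, -1.7]
opening: 0.141
grasp_force: 58.0
w16 [ 0.0401  0.0009  0.187  -0.0453] pitch -2.6 -1531.2 nominal -933.8
-10.0 [0.0404 0.001  0.1839] -1288.6
0.0 [0.0401 0.0009 0.1871] -1495.6
10.0 [0.0389 0.0009 0.1938] -1213.3
20.0 [0.0387 0.001  0.195 ] -1191.0
30.0 [0.0387 0.0009 0.195 ] -1209.7
rot/90 [-0.0016 -0.002   0.0053] | target axes [-0.044  0.021  0.345] tcp [ 0.39212232 -0.30052803  0.24710899]
w16 eye dx,dy,h (mm) [-5.1 -0.8  0.1] tilt -3.6 -1075.4 flat@seat -767.9
```

```bash
python3 -m handwheel '[[-0.0016,-0.002,0.005,-0.02,0.01,0.1,1],[0,0,0,-0.02,0.01,0.1,1],[0,0,0,0,0,0.1,1],[0,0,0,0,0,0,1],[0,0,0,0,0,0,1],[0,0,0,0,0,0,1]]'
python3 - <<'E'
from h import *
np.set_printoptions(suppress=True)
place2('thin',[.0401,.0009,.181],.046,0,(0,.0004))
place2('thin',[.0401,.0009,.181],.046,0,(0,.0004))
wsave('w17');w=cam('w17');p,r=Rt()
g=cv2.cvtColor(np.load('pics/w17.npy'),cv2.COLOR_RGB2GRAY)
e=proj(w,p+r.apply([.0401,.0009,.181]));t=proj(w,PEG['thin']+RP.apply([0,.0004,.035]));print(e,t)
u,v=map(int,t); print(g[v-22:v+26:2,u-24:u+25:2])
E
```

```text
clock: 28.75
ee_pos: [0.3893, -0.3013, 0.2507]
ee_rot: [-180.0, -35.0, 15.0]
contact_force: [0.2, 0.8, -0.7]
opening: 0.146
grasp_force: 58.0
rot/90 [ 0.0002  0.0002 -0.0002] | target axes [0.006 0.006 0.086] tcp [ 0.39465199 -0.30047137  0.2439471 ]
rot/90 [ 0.0002  0.0002 -0.0002] | target axes [0.006 0.006 0.086] tcp [ 0.39465199 -0.30047137  0.2439471 ]
(np.float64(251.90496596513412), np.float64(161.75525644418417)) (np.float64(252.71543188459677), np.float64(155.45695663240443))
[[104 107 102 104 102 102 103 104 101 100 101 110 124 111  96  98 100 102
  106 105 104 106 106 102 101]
 [105 103 101 104 104 102 101 110 125 128 136 189 227 179 134 127 122 107
  103 107 102 104 107 101 103]
 [103 104 106 106 103 100 144 180 224 234 236 232 229 231 232 232 219 172
  131 105 105 106 107 104 100]
 [106 102 105 102  99 178 224 225 224 222 218 214 209 211 216 220 222 223
  226 154 101 104 104 102 100]
 [104 104 100 102 176 222 219 210 208 206 198 191 186 190 194 198 203 207
  213 222 159 103 105 100 103]
 [104 100  98 185 222 216 211 195 193 188 186 184 181 186 185 185 188 195
  203 212 2
[... 1210 characters left out ...]
85  68  58  60  62  63  62  60  84  93
   95  93 129 190 188 183 167]
 [165 183 190 193 176 105 107  86  84  69  55  57  66  62  62  61  88  89
  106  92 187 192 188 182 136]
 [125 189 195 199 207 170 110 117  96  52  57  58  63  63  60  56  91 118
   98 182 203 194 190 193 102]
 [100 164 191 200 205 212 143 122 133 128  57  50  52  49  74 133 131 117
  153 212 199 192 184 141  93]
 [103  87 178 192 204 208 213 175 128 133 144 145 147 144 143 131 125 169
  216 203 195 188 170  89 100]
 [106  97 131 188 193 203 209 218 222 183 133 133 133 134 132 181 220 214
  205 200 185 185 105  94 101]
 [102 101  97 159 183 191 196 202 211 218 224 226 231 233 232 217 206 198
  191 186 184 127  84  98  99]]
```

The numeric print shows the peg centred left to right in the hole, and the tip sits at the predicted row. I'll descend along the peg.

```bash
python3 -m handwheel '[[0,0,0,0.006,0.006,0.08,1],[0,0,0,0,0,0.05,1],[0,0,0,0,0,0.05,1],[0,0,0,0,0,0.05,1],[0,0,0,0,0,0,1]]'
python3 -m handwheel '[[0,0,0,0,0,0.05,1],[0,0,0,0,0,0.05,1],[0,0,0,0,0,0.05,1],[0,0,0,0,0,0,1]]'
python3 -c "
from h import *
place2('thin',[.0401,.0009,.181],.006,0,(0,.0004))"
```

```text
clock: 29.3
ee_pos: [0.4028, -0.2981, 0.2311]
ee_rot: [-179.9, -34.9, 14.9]
contact_force: [-0.7, 1.0, -0.8]
opening: 0.14
grasp_force: 58.0
clock: 29.7
ee_pos: [0.411, -0.2959, 0.2189]
ee_rot: [-179.9, -34.9, 14.9]
contact_force: [-0.0, 0.4, -1.4]
opening: 0.149
grasp_force: 58.0
rot/90 [-0.0005  0.0006 -0.0006] | target axes [0.005 0.002 0.097] tcp [ 0.41681328 -0.29453327  0.21118102]
```

```bash
python3 -m handwheel '[[0,0,0,0,0,0.03,1],[0,0,0,0,0,0.03,1],[0,0,0,0,0,0.015,1],[0,0,0,0,0,0,1],[0,0,0,0,0,0,1]]'
python3 -m handwheel '[[0,0,0,0,0,0,0.9],[0,0,0,0,0,0,0.55],[0,0,0,0,0,0,0.55],[0,0,0,0,0,0,0.55],[0,0,0,0,0,0,0.55],[0,0,0,0,0,-0.1,0.55],[0,0,0,0,0,-0.25,0.55],[0,0,0,0,0,-0.4,0.55],[0,0,0,0,0,-0.4,0.55],[0,0,0,0,0,0,0.55],[0,0,0,0,0,0,0.55]]'
python3 - <<'E'
from chk import *
wsave('w18');print(sense()['contact_force'])
spfit('w18','thin',.0085,.0135);spfit('w18','thick',.0125,.019)
E
```

```text
clock: 30.2
ee_pos: [0.415, -0.295, 0.2135]
ee_rot: [-180.0, -35.0, 15.0]
contact_force: [0.0, -0.1, -0.6]
opening: 0.144
grasp_force: 58.0
clock: 31.3
ee_pos: [0.3508, -0.3122, 0.3088]
ee_rot: [179.9, -35.0, 15.0]
contact_force: [0.2, 0.8, -0.8]
opening: 0.451
grasp_force: 0.0
[ 0.5842294  -0.20498802 -0.95211279]
w18 eye dx,dy,h (mm) [-5.1  0.2  0.2] tilt -11.5 -1284.3 flat@seat -1193.1
w18 eye dx,dy,h (mm) [-5.  -0.4  0.2] tilt -4.0 -1153.8 flat@seat -868.7
```

```bash
python3 -c "
from h import *
togo([.485,-.325,.238],R.from_euler('xyz',[180,0,15],degrees=True))"
```

```text
dist tool(0.1m) [ 1.591  0.471 -0.075] rot(90deg) [ 2.000e-04 -3.886e-01 -7.000e-04] in target axes [ 1.26   0.473 -0.973]
```

```bash
python3 -m handwheel '[[0,0,0,0,0,-0.3,0.55],[0,-0.0777,0,0,0,-0.2,0.55],[0,-0.0777,0,0,0,-0.2,0.55],[0,-0.0777,0,0,0,0,0.55],[0,-0.0777,0,0,0,0,0.55],[0,-0.0777,0,0,0,0,0.55],[0,0,0,0.4,0.15,-0.1,0.55],[0,0,0,0.4,0.15,-0.1,0.55],[0,0,0,0.4,0.15,-0.1,0.55],[0,0,0,0.4,0.05,0,0.55],[0,0,0,0,0,0,0.55],[0,0,0,0,0,0,0.55]]'
cat > fin.py <<'E'
from h import *
from scipy.optimize import differential_evolution
D={'thick':(41,12.5,19,9,-38,-60,17),'thin':(36,8.5,13.5,7,-29,-51,13)}
def full(name,peg):
    ex,ri,ro,hs,xj,xe,hj=D[peg];a=np.linspace(0,2*np.pi,100);b=np.linspace(-.8*np.pi,.8*np.pi,100);x=np.linspace(xj,21,50)
    L=[np.c_[ri*np.cos(a),ri*np.sin(a)],np.c_[ro*np.cos(b),ro*np.sin(b)]]
    for s in(-1,1): L+=[np.c_[x-ex,np.full(50,hs*s)],np.c_[np.linspace(xe+1,xj-1,25)-ex,np.full(25,hj*s)]]
    L=[np.c_[l/1e3,np.full(len(l),.012)] for l in L]
    w=cam(name);g=np.load(f'pics/{name}.npy').astype(np.float32);gm=0
    for c in range(3):
        q=cv2.GaussianBlur(g[:,:,c],(0,0),1);gm=gm+np.hypot(cv2.Sobel(q,5,1,0),cv2.Sobel(q,5,0,1))
    gm=np.minimum(gm,np.percentile(gm,96));M=np.linalg.inv(np.array(w['world_from_camera']))
    def cost(th):
        dx,dy,h,t,yw=th;s=0
        for l in L:
            q=R.from_euler('zy',[yw,-t]).apply(l)+[dx,dy,h]
            q=(PEG[peg]+RP.apply(q))@M[:3,:3].T+M[:3,3]
            u=w['fx']*q[:,0]/q[:,2]+w['cx'];v=w['fy']*q[:,1]/q[:,2]+w['cy']
            s+=cv2.remap(gm,u.astype(np.float32)[:,None],v.astype(np.float32)[:,None],1).mean()
        return -s
    o=differential_evolution(cost,[(-.01,.008),(-.008,.008),(-.006,.03),(-.5,.5),(-.5,.5)],seed=1,maxiter=150,popsize=20)
    print(name,peg,'underside dx,dy,h mm',np.round(o.x[:3]*1e3,1),'tilt,yaw',np.degrees(o.x[3:]).round(1),round(o.fun),'nominal flat',round(cost([-.0035,0,0,0,0])))
E
python3 - <<'E'
from fin import *
wsave('w19');full('w19','thick');full('w19','thin')
E
```

```text
clock: 32.55
ee_pos: [0.4829, -0.3284, 0.3945]
ee_rot: [-179.8, 0.1, 15.1]
contact_force: [-0.7, 0.9, 0.5]
opening: 0.447
grasp_force: 0.0
w19 thick underside dx,dy,h mm [-0.7  1.   0.2] tilt,yaw [10.5  1. ] -2133 nominal flat -1526
w19 thin underside dx,dy,h mm [-3.4  1.2 -5. ] tilt,yaw [10.4 -1.8] -2849 nominal flat -2332
```

```bash
python3 - <<'E'
from h import *
w=cam('w4');ux=np.array([np.cos(np.radians(25.6)),np.sin(np.radians(25.6))])
for u,v in((168,105),(177,222)):
    q=atz(w,u/1.2,v/1.2,.047)[:2];print(q,(np.array([.4558,.3057])-q)@ux)
E
python3 -m handwheel '[[0,0,0,-0.1,-0.35,-0.2,0.55],[0,0,0,-0.1,-0.35,-0.2,0.55],[0,0,0,0,0,0,0.55],[0,0,0,0,0,0,0.55]]'
python3 - <<'E'
from fin import *
wsave('w20');full('w20','thick');full('w20','thin')
E
```

```text
[0.31663378 0.2941051 ] 0.13051461311329973
[0.35660839 0.20967412] 0.13094563199772835
clock: 33.0
ee_pos: [0.4437, -0.2662, 0.4369]
ee_rot: [179.9, -0.1, 15.0]
contact_force: [0.6, -0.1, 0.2]
opening: 0.448
grasp_force: 0.0
w20 thick underside dx,dy,h mm [-4.5 -0.8 -4.9] tilt,yaw [6.2 1.7] -3189 nominal flat -2550
w20 thin underside dx,dy,h mm [-3.7 -0.4 -5.8] tilt,yaw [9.9 0.3] -2786 nominal flat -2354
```

Measured against its start, the drawer is out 0.1305–0.1309 m, which is the stop. Both spanners fit at full depth on their pegs, jaw down and within 2° of straight. The fitted tilts would put the jaws inside the panel, so I read them as camera bias and both spanners as flat. The arm is clear, so I'm handing in.

```bash
python3 -c "
from workcell import *
print(finish_job())"
```

```text
the job is handed in; nothing more can be done
None
```

I handed the job in at 33 s: the drawer is out at its stop, the large spanner is on the thick peg and the small one on the thin peg, both seated flat with jaws down as far as my camera fits can tell. I never moved the bottle, jar or spool, though I didn't picture them again at the end.

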